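# Free a stuck heating block on the lab bench

### The job

Clear down the dry-block heater: first set the toggle on the grey switch box to its centre off position, then take every vial out of the aluminium block and stand it upright in the blue tray. Then knock the stuck block loose with light mallet taps on alternating sides, the robot's left side of the block first, each first tap driving the red cheek opposite out by about 6 mm and each second tap to about 13 mm; keep the gripper off block and cheeks until both are that far out. Finally lay the mallet on the black mat and lift the block out onto the steel cooling plate, standing upright, leaving the bottle, carton and beaker alone.

Things in the scene. Friction and masses are not known exactly. Their poses are not given: they have to be found in the camera images.
- station_deck (a point): Centre of the dark deck's top on the fixed white heater station (240 x 210 x 60 mm), 60 mm above the bench. x points away from the robot, y to its left (to within the yaw), z up. The block stands here lengthwise along x between red cheeks left (+y) and right (-y), and two end stops 20 mm high with inner faces at x = +-78 mm.
- cheek_left (a joint): Travel of the red left cheek outward (+y), m: 0 at first, stop at 0.018; stays where left, about 5 N to slide (plus 2 to 4 N block friction). A tap on the block's right face drives it. It spans x = -40 to 40 mm; a wall 32.5 mm high, inner face 38 mm and outer face 58 mm (plus travel) from the deck's centre line, with a lip at its top reaching 7.5 mm inward over the block's foot.
- cheek_right (a joint): The same for the right cheek, outward along -y; a tap on the block's left face drives it. The lips hold the foot down. With both cheeks out 10 mm or more the block has room: slide it to midway between the cheeks (its y on the deck = (left travel - right travel) / 2, within 2 mm), then lift straight up.
- block_center (a point): Centre, half-way up, of the aluminium block (0.85 kg, stuck under the lips): 150 mm along x, 80 mm high; upper body 44 mm wide in y (strike, and later grip, the faces at y = +-22 mm); foot 75 mm wide, 25 mm high. Four holes 30 mm wide, 50 mm deep at x = -54, -18, 18, 54 mm. Tap at x = 0, about 54 mm above the deck, so that the mallet head passes over the cheeks.
- vial1_center (a point): Amber glass vial with a red cap, 26 mm in diameter (cap 27 mm), 110 mm high, 70 g, standing in a hole of the block with its upper 60 mm in view; the point is its centre, half-way up. Two to four vials are present (None from the start: absent).
- vial2_center (a point): Amber glass vial with a red cap, 26 mm in diameter (cap 27 mm), 110 mm high, 70 g, standing in a hole of the block with its upper 60 mm in view; the point is its centre, half-way up. Two to four vials are present (None from the start: absent).
- vial3_center (a point): Amber glass vial with a red cap, 26 mm in diameter (cap 27 mm), 110 mm high, 70 g, standing in a hole of the block with its upper 60 mm in view; the point is its centre, half-way up. Two to four vials are present (None from the start: absent).
- vial4_center (a point): Amber glass vial with a red cap, 26 mm in diameter (cap 27 mm), 110 mm high, 70 g, standing in a hole of the block with its upper 60 mm in view; the point is its centre, half-way up. Two to four vials are present (None from the start: absent).
- toggle (a joint): Three-position toggle on the switch box, rad: 0 = centre off (lever upright), about +0.45 leaning to the box's +x (blue mark), -0.45 leaning to -x (yellow mark), stops at +-0.5. The off position is narrow: within 0.1 of 0. Friction (0.08 N m) keeps it wherever it is left; it does not snap to centre.
- switch_pivot (a point): Pivot of the toggle, at the centre of the top of the fixed grey switch box (110 x 90 x 60 mm), 62 mm above the bench. The lever is a round steel rod 12 mm thick with a black 16 mm grip from 40 to 75 mm out from this point. The lever swings in this point's x-z plane.
- mallet_grip (a point): Soft-faced mallet, 0.25 kg, on the black mat; the point is in the middle of its 24 x 24 mm wooden handle, where to grip it. x runs along the handle to the head; the white head (36 x 110 x 36 mm) is centred 55 mm along +x, its two striking faces at y = +-55 mm; the handle's end lies at x = -100 mm. The handle's axis is 18 mm above what it lies on.
- mat: Fixed black rubber mat 160 (x) x 200 (y) x 4 mm, the mallet's place; origin at the centre of its underside.
- tray: Fixed blue open tray 150 (x) x 190 (y) x 28 mm with 4 mm walls and floor; origin at the centre of its underside, inner floor 4 mm above it.
- plate: Fixed steel cooling plate 160 (x) x 200 (y) x 12 mm; origin at the centre of its underside.
- amber_bottle: Bystander: amber bottle with red cap, 90 mm in diameter, 190 mm high; origin at its base.
- carton: Bystander: cardboard carton 80 x 140 x 60 mm; origin at the centre of its base.
- beaker: Bystander: beaker 70 mm in diameter, 80 mm high; origin at its base.
Not all that is in view belongs to the job. Leave any purple or yellow look-alike of the part that bears vial3_center alone.

How it is judged:
On the way, in this order (a step that is already met when the one before it is completed fails the run):
1. the toggle is set to centre off (value of joint toggle between -0.1 and 0.1 rad), for 0.3 s.
2. every vial stands upright in the blue tray (x of vial1_center in the frame of tray between -0.072 and 0.072 m and y of vial1_center in the frame of tray between -0.092 and 0.092 m and z of vial1_center in the frame of tray between 0.045 and 0.075 m and angle between each of vial1_center, vial2_center, vial3_center, vial4_center's own z axis and vertical below 0.12 rad and x of vial2_center in the frame of tray between -0.072 and 0.072 m and y of vial2_center in the frame of tray between -0.092 and 0.092 m and z of vial2_center in the frame of tray between 0.045 and 0.075 m and x of vial3_center in the frame of tray between -0.072 and 0.072 m and y of vial3_center in the frame of tray between -0.092 and 0.092 m and z of vial3_center in the frame of tray between 0.045 and 0.075 m and x of vial4_center in the frame of tray between -0.072 and 0.072 m and y of vial4_center in the frame of tray between -0.092 and 0.092 m and z of vial4_center in the frame of tray between 0.045 and 0.075 m), for 0.3 s.
3. a first tap on the left face has driven the right cheek out by 3 mm or more (value of joint cheek_right above 0.003 m), for 0.05 s.
4. a first tap on the right face has driven the left cheek out by 3 mm or more (value of joint cheek_left above 0.003 m), for 0.05 s.
5. a second tap on the left face has driven the right cheek out by 10 mm or more (not before) (value of joint cheek_right above 0.01 m), for 0.05 s.
6. a second tap on the right face has driven the left cheek out by 10 mm or more (not before) (value of joint cheek_left above 0.01 m), for 0.05 s.
At the end, for the whole second after the job is handed in: Toggle within 0.1 rad of centre; every present vial upright (within 7 deg) on the tray's floor; block standing upright on the steel plate, its centre within 50 mm (plate's x) and 60 mm (plate's y) of the plate's centre; mallet lying with its grip point over the mat (all of step 1 and all of step 2 and x of block_center in the frame of plate between -0.05 and 0.05 m and y of block_center in the frame of plate between -0.06 and 0.06 m and z of block_center in the frame of plate between 0.045 and 0.059 m and angle between block_center's own z axis and vertical below 0.06 rad and x of mallet_grip in the frame of mat between -0.075 and 0.075 m and y of mallet_grip in the frame of mat between -0.095 and 0.095 m and z of mallet_grip in the frame of mat between 0.012 and 0.032 m); the robot touches nothing.
It fails at once if the gripper or arm touches the block or a cheek before both cheeks are out 9.5 mm ((contact force between any of the fingers, the arm and block above 0.5 N or contact force between any of the fingers, the arm and cheek_left above 0.5 N or contact force between any of the fingers, the arm and cheek_right above 0.5 N) and value of joint any of cheek_right, cheek_left below 0.0095 m).
It fails at once if a blow harder than a light tap: mallet on block over 60 N (contact force between mallet and block above 60 N).
It fails at once if the amber bottle is moved more than 25 mm (distance of amber_bottle from where it was at the start of the episode above 0.025 m).
It fails at once if the carton is moved more than 25 mm (distance of carton from where it was at the start of the episode above 0.025 m).
It fails at once if the beaker is moved more than 25 mm (distance of beaker from where it was at the start of the episode above 0.025 m).
Of vial1, vial2, vial3, vial4 only 2 to 4 are there at a start; the rules pass over those that are not, and their reading is None.
At some moment in a run one of mallet may be knocked a few centimetres aside while the robot is not near it.
It also fails if it takes over 210 s, if anything falls off the work surface, if the arm or the gripper's body presses on something with over 40 N, if the wrist force passes 120 N, or if a joint passes its speed limit or range.

### The arm

A 6-joint arm with a two-finger parallel gripper is mounted at the origin on the work surface. World frame = base frame: x ahead of the robot, y to its left, z up, the work surface at z = 0. Lengths are in m, angles in rad, forces in N, time in s.
With the tool pointing down it reaches from about 0.3 to 0.875 m from the base axis. Payload 6.4 kg.
Tool frame: the origin (TCP) lies between the finger pads; the fingertips stand 25 mm ahead of it and the grasp point (between the pads) lies 6 mm ahead of it; z points along the fingers, y is the line along which they close (so a half turn about z gives the same grasp; the last joint's range is limited). The gripper opens to 85 mm and grips with 20 to 120 N. Pads are 22 mm wide; open, the fingers measure 114 mm over their backs; the gripper's body (76 mm by 85 mm) begins 54 mm behind the grasp point. The pads swing forward as they close: fully open they stand 13 mm farther back than shut.
Start: joints at [-1.533, 0.181, 1.607, -0, 1.354, -0.206], TCP at [0.139, -0.558, 0.256] pointing down, gripper open.
Joint ranges: [-2.99, 2.99], [-0.89, 2.07], [0.3, 2.58], [-1.14, 4.28], [0, 2.63], [-3.12, 3.12]. Speed limits (rad/s): [2.57, 2.57, 3.01, 3.14, 3.14, 3.14].

### API

Orientations are given as a unit quaternion [w, x, y, z].
In Python, from bench import ctrl gives the robot as it stands.
- The arm moves only by the tool servo_tool, never from a script. Its argument "series" is text: rows parted by semicolons, each of 7 numbers parted by spaces: the gripper command: -1 is fully open, 1 is shut, values between are in proportion, then the shift along the tool's x, y, z in m, then the turn, a rotation vector about the tool's x, y, z in degrees. A call has 1 to 12 rows; each row is the pose to reach, as a shift and turn from the pose commanded when the call began, along the tool's axes at that moment; what a row does not reach only later rows make up. A row lasts 1/12 s, in which the tool goes at most 41.7 mm and 7.16 degrees, less where a joint would pass 70% of its speed; a pose out of reach is approached as far as the arm can. A call with a gripper value outside its range is refused whole. The fingers move at their own pace and stop on an object; the grip force is fixed at half the most. Time passes only in rows, so rows that repeat a pose let the fingers close. It gives the time, the measured TCP pose, the force, the opening and the grip force at its end, in the units of the state.
- ctrl.get_obs(): the state, without advancing time (a new reading comes with each control period).
- ctrl.camera(name): name is "side" or "top" or "wrist"; returns a dict with "img" (420x560x3 uint8, red, green, blue), "z_map" (420x560 float32, m along the optical axis (not along the pixel's ray), 0 where there is no reading), "fovy" (degrees; the focal length in pixels is half the picture's height over the tangent of half this angle, whatever the lens; pixels are square), "cx", "cy" (the principal point, pixels), "extrinsics" (4x4, takes a point from camera to world coordinates); the wrist camera has in their place "T_tool_cam" (4x4, takes a point from camera to tool coordinates, whose origin is the TCP and whose axes are the flange's). Camera axes: x right, y down, z forward; pixel columns grow to the right and rows downward; lengths in m; the calibration is good to about 2 mm. A picture is of the moment at which its call begins: read the wrist's pose just before it.
- ctrl.hand_in(): hands the job in; it is judged then, once.
The state is a dict: "time_s": time; "q": joint angles; "dq": joint speeds; "joint_efforts": joint torques, N m; "eef_pos": TCP position; "eef_rot": TCP orientation; "wrist_force": force on the tool from outside, world axes, zero at the start; "torque": the same for the moment, N m; "opening": opening from 0.0 (shut) to 1.0 (fully open); "grasp_force": force on a finger pad.
Only numpy, scipy, OpenCV 4.12 (cv2) and the standard library are available. Lean on these libraries where they do the work, as an engineer would, in place of code of your own. Each camera call takes 0.05 s, during which the arm holds its last target. There are 200 camera calls.

## Working session

There is one attempt and no reset: what is moved stays moved. The work goes in short steps, Python scripts to look and compute and a tool call to move; the robot and the scene stay as the last step left them, time stands still between calls to the robot, and variables do not carry over. Pictures are saved under pics/ and viewed, at most 14 in all, crops included, and the job is handed in when it is done.

Besides the shell and the picture viewer there is one more tool, called after "Call:" in YAML: its name, and indented under it one key for each argument. servo_tool: Moves the arm, as the interface text tells. Its arguments: {"type":"object","properties":{"series":{"type":"string"}},"required":["series"]}

```bash
ls; mkdir -p pics; cat > h.py <<'E'
import numpy as np, cv2
from scipy.spatial.transform import Rotation as R
from bench import ctrl
def cam(n):
    o=ctrl.get_obs(); c=ctrl.camera(n)
    if 'extrinsics' in c: T=np.array(c['extrinsics'])
    else:
        q=o['eef_rot']; B=np.eye(4); B[:3,:3]=R.from_quat([q[1],q[2],q[3],q[0]]).as_matrix(); B[:3,3]=o['eef_pos']
        T=B@np.array(c['T_tool_cam'])
    c['T']=T; c['f']=210/np.tan(np.radians(c['fovy'])/2)
    return c
def save(c,name): cv2.imwrite('pics/'+name,cv2.cvtColor(c['img'],cv2.COLOR_RGB2BGR))
def cloud(c):
    z=c['z_map']; v,u=np.mgrid[:z.shape[0],:z.shape[1]]
    P=np.stack([(u-c['cx'])/c['f']*z,(v-c['cy'])/c['f']*z,z],-1)
    W=P@c['T'][:3,:3].T+c['T'][:3,3]; W[z==0]=np.nan
    return W
def ray(c,u,v,h):  # pixel to world on plane z=h
    d=c['T'][:3,:3]@np.array([(u-c['cx'])/c['f'],(v-c['cy'])/c['f'],1]); o=c['T'][:3,3]
    return o+d*(h-o[2])/d[2]
def totool(p):  # shift of the TCP to world p, in tool axes (m)
    o=ctrl.get_obs(); q=o['eef_rot']
    return R.from_quat([q[1],q[2],q[3],q[0]]).inv().apply(np.array(p)-o['eef_pos'])
E
python3 - <<'E'
from h import *
import pickle
for n in ('top','side'):
    c=cam(n); save(c,n+'0.png'); pickle.dump(c,open(n+'0.pkl','wb')); print(n,c['f'],c['cx'],c['cy'],c['T'].round(3).tolist())
o=ctrl.get_obs(); print(o)
E
```

```text
pics
top 501.4760464264077 282.12558446983894 208.87914556750476 [[-0.01, -0.99, 0.142, 0.351], [-1.0, 0.011, 0.002, -0.079], [-0.003, -0.142, -0.99, 1.412], [0.0, 0.0, 0.0, 1.0]]
side 487.27716580973333 275.33446515673535 198.8756932413177 [[-0.923, -0.285, 0.257, 0.286], [-0.384, 0.698, -0.604, 0.609], [-0.007, -0.657, -0.754, 0.956], [0.0, 0.0, 0.0, 1.0]]
{'time_s': 0.1, 'q': array([-1.53330033e+00,  1.81462069e-01,  1.60792595e+00,  9.92905102e-06,
        1.35384144e+00, -2.06290920e-01]), 'dq': array([ 0.0003226 , -0.00110176, -0.00020891, -0.00018821,  0.00056568,
       -0.00108454]), 'joint_efforts': array([ 6.36398454e-04, -4.45872688e+01, -3.52237058e+01, -3.84842915e-04,
        4.08922759e-03, -9.67404823e-07]), 'eef_pos': array([ 0.13879969, -0.55750436,  0.25546819]), 'eef_rot': array([-8.15078496e-04,  9.92579984e-01,  1.21590726e-01,  7.38189371e-05]), 'wrist_force': array([-0.05450024, -0.06285692,  0.79697027]), 'torque': array([-0.01437651,  0.0158947 , -0.00279914]), 'grasp_force': 0.0, 'opening': 1.001942774815379}
```

View pics/top0.png

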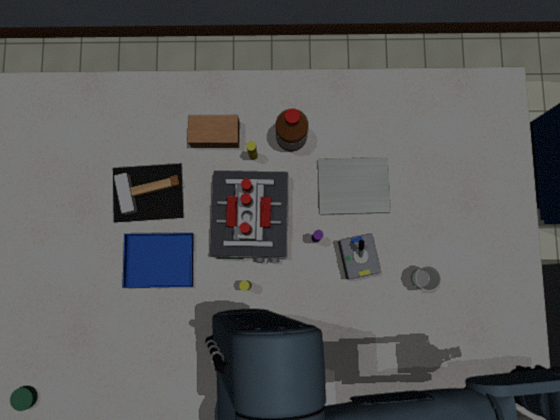

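View pics/side0.png

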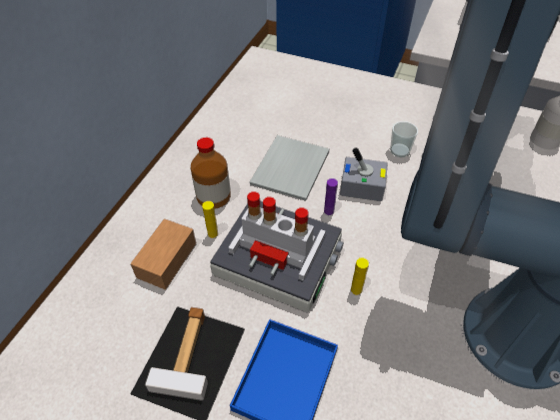

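Top view: three red-capped amber vials in the block at (247,184), (246,199) and (246,229), with an empty hole at (247,215). The purple (317,236) and yellow (251,150), (244,286) look-alikes stand on the bench, so they are not part of the job. The mallet is at (150,187) with its head on the left, tray (158,260), plate (353,186), and switch (360,256) with its lever leaning towards the blue mark.

```bash
cat > m.py <<'E'
from h import *
import pickle
c=pickle.load(open('top0.pkl','rb')); W=cloud(c); img=c['img']; hsv=cv2.cvtColor(img,cv2.COLOR_RGB2HSV)
s=pickle.load(open('side0.pkl','rb')); Ws=cloud(s)
def rect(m,name,cl=W):
    P=cl[m]; P=P[~np.isnan(P[:,0])]
    (cx,cy),(w,h),a=cv2.minAreaRect((P[:,:2]*1000).astype(np.float32))
    print(name,len(P),'c',round(cx,1),round(cy,1),'size',round(w,1),round(h,1),'ang',round(a,1),'mean',(P.mean(0)*1000).round(1),'zmed',round(np.median(P[:,2])*1000,1))
def box(u0,v0,u1,v1):
    m=np.zeros(img.shape[:2],bool); m[v0:v1,u0:u1]=1; return m
Z=W[...,2]
H,S,V=hsv[...,0],hsv[...,1],hsv[...,2]
red=((H<8)|(H>172))&(S>150)&(V>80)
for n,b in dict(v1=(238,176,256,191),v2=(238,192,256,206),v3=(238,221,256,237)).items(): rect(red&box(*b)&(Z>.15),n)
rect(box(205,160,295,265)&(Z>.05)&(Z<.067),'deck')
rect(box(205,160,295,265)&(Z>.13)&(Z<.15),'blocktop')
rect(red&box(222,190,244,235)&(Z<.11),'cheekL'); rect(red&box(256,190,275,235)&(Z<.11),'cheekR')
rect(box(330,225,390,285)&(Z>.05)&(Z<.068),'switch')
rect(box(345,230,375,265)&(Z>.09),'lever')
blue=(H>105)&(H<125)&(S>150)
rect(blue&box(110,225,205,295),'tray')
rect(box(312,150,395,220)&(Z>.008)&(Z<.018),'plate')
rect(box(105,155,190,228)&(V<60)&(Z<.012),'mat')
rect(box(105,155,190,228)&(Z>.015)&(V>130)&(S<60),'head')
rect(box(105,155,190,228)&(Z>.015)&(S>80),'handle')
rect(box(183,110,243,152)&(Z>.04),'carton'); rect(box(270,105,315,155)&(Z>.05),'bottle');rect(box(405,260,445,295)&(Z>.05),'beaker')
for n,b in dict(y1=(244,138,260,162),y2=(235,278,255,295),p=(308,226,326,246)).items(): rect(box(*b)&(Z>.06),n)
a=cv2.resize(img[150:300,200:400],None,fx=4,fy=4,interpolation=cv2.INTER_CUBIC); cv2.imwrite('pics/crop1.png',a[:,:,::-1])
a=cv2.resize(s['img'][130:290,200:400],None,fx=4,fy=3.75,interpolation=cv2.INTER_CUBIC)
a=cv2.resize(s['img'][140:290,210:410],None,fx=4,fy=4,interpolation=cv2.INTER_CUBIC); cv2.imwrite('pics/crop2.png',a[:,:,::-1])
E
python3 m.py
```

```text
v1 80 c 589.2 11.3 size 23.2 23.4 ang 47.2 mean [589.   12.1 200.3] zmed 200.6
v2 79 c 554.1 12.4 size 22.6 22.9 ang 87.7 mean [553.4  12.9 200.6] zmed 200.4
v3 76 c 480.8 15.4 size 22.9 20.6 ang 45.0 mean [480.7  15.1 200.5] zmed 200.5
deck 3753 c 531.8 12.7 size 208.8 245.3 ang 88.3 mean [531.3  11.2  60.5] zmed 60.5
blocktop 541 c 536.3 12.9 size 44.6 149.3 ang 88.2 mean [530.1  10.5 140.5] zmed 140.7
cheekL 249 c 537.7 59.0 size 23.8 78.6 ang 88.3 mean [535.7  59.   92.9] zmed 92.7
cheekR 262 c 535.2 -30.9 size 25.4 77.2 ang 86.9 mean [534.8 -31.5  93.2] zmed 93.2
switch 1236 c 416.9 -285.4 size 109.8 91.1 ang 11.0 mean [ 414.8 -284.2   61. ] zmed 61.0
lever 69 c 439.6 -280.7 size 31.4 14.0 ang 13.9 mean [ 440. -280.  119.] zmed 122.3
tray 3671 c 412.3 267.7 size 146.5 191.5 ang 0.3 mean [412.4 272.3   6.9] zmed 5.2
plate 3508 c 629.9 -283.2 size 183.0 230.4 ang 0.9 mean [ 617.8 -280.3   12.7] zmed 12.7
mat 2618 c 605.5 308.6 size 158.6 201.8 ang 3.1 mean [600.7 296.7   4.6] zmed 4.7
head 0 c 0.0 0.0 size 0.0 0.0 ang 0.0 mean [nan nan nan] zmed nan
handle 499 c 620.6 279.2 size 2
[... 181 characters left out ...]
 ang 80.8 mean [ 750.8 -104.5  136.3] zmed 133.8
beaker 274 c 356.0 -459.0 size 67.5 65.4 ang 88.9 mean [ 356.  -464.5   71.4] zmed 75.3
y1 117 c 710.3 4.5 size 24.5 26.1 ang 53.3 mean [707.4   4.  101.1] zmed 108.5
y2 95 c 342.8 22.0 size 25.3 24.8 ang 50.6 mean [342.5  21.3 107.1] zmed 109.9
p 99 c 470.9 -169.9 size 25.3 25.8 ang 55.0 mean [ 469.7 -169.3  105.9] zmed 109.8m.py:8: RuntimeWarning: Mean of empty slice.
  print(name,len(P),'c',round(cx,1),round(cy,1),'size',round(w,1),round(h,1),'ang',round(a,1),'mean',(P.mean(0)*1000).round(1),'zmed',round(np.median(P[:,2])*1000,1))
  ret = um.true_divide(
  return _methods._mean(a, axis=axis, dtype=dtype,
  ret = ret.dtype.type(ret / rcount)
```

View pics/crop1.png

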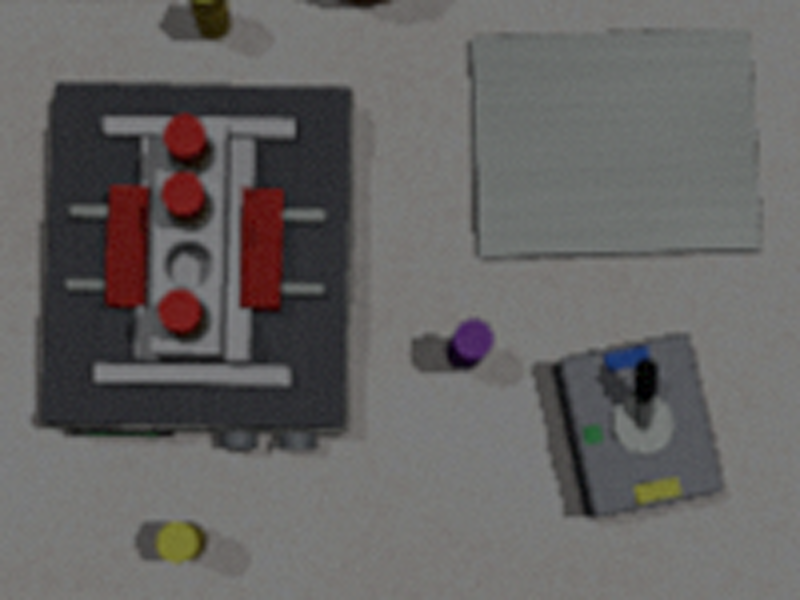

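View pics/crop2.png

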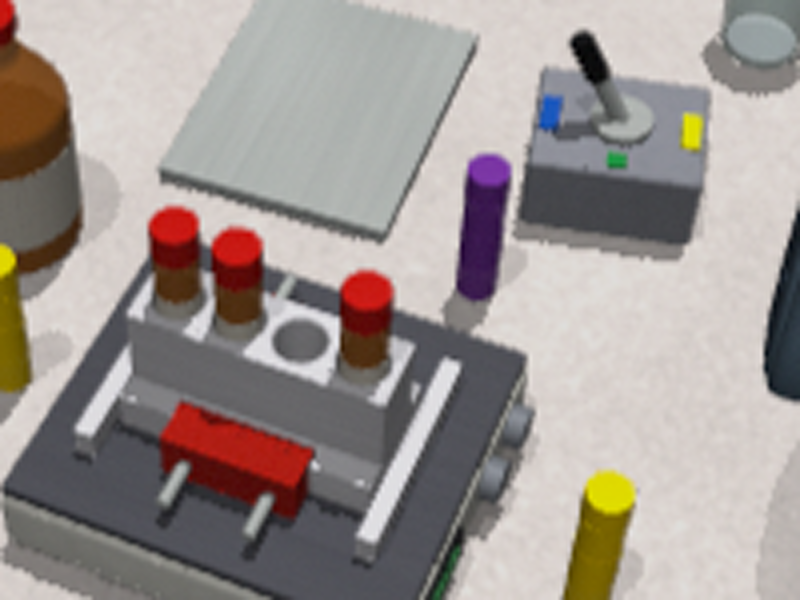

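Crops: the lever leans to the blue (+x) mark, box yaw is about 11°, and the three vials and one empty hole are confirmed (block centre ≈ (535.5, 13), yaw ≈ -2°). To set the toggle I'll close the gripper symmetrically around the lever, over the pivot.

```bash
cat >> h.py <<'E'
def go(*tgts):  # each (x,y,z mm, yaw of tool x deg): shift mm and turn deg from the present pose
    o=ctrl.get_obs(); q=o['eef_rot']; A=R.from_quat([q[1],q[2],q[3],q[0]]); p=o['eef_pos']*1000
    print('t',round(o['time_s'],1),'tcp',p.round(1),'q',np.round(o['q'],2),'F',o['wrist_force'].round(1),'op',round(o['opening'],3),'gf',round(o['grasp_force'],1))
    for x,y,z,w in tgts:
        c,s=np.cos(np.radians(w)),np.sin(np.radians(w))
        B=R.from_matrix(np.array([[c,s,0],[s,-c,0],[0,0,-1]]))
        print((A.inv().apply(np.array([x,y,z])-p)).round(1),np.degrees((A.inv()*B).as_rotvec()).round(2))
E
python3 -c "
from h import *
go((428.7,-283.1,240,101),(428.7,-283.1,123,101),(417,-285.4,123,101))"
```

```text
t 0.1 tcp [ 138.8 -557.5  255.5] q [-1.53  0.18  1.61  0.    1.35 -0.21] F [-0.1 -0.1  0.8] op 1.002 gf 0.0
[ 347.6 -196.3   15.9] [-6.000e-02 -9.000e-02 -8.703e+01]
[ 347.5 -196.1  132.9] [-6.000e-02 -9.000e-02 -8.703e+01]
[ 335.6 -196.7  132.9] [-6.000e-02 -9.000e-02 -8.703e+01]
```

Call:
servo_tool:
  series: "-1 0.3476 -0.1963 0.016 0 0 -87;-1 0.3476 -0.1963 0.016 0 0 -87;-1 0.3476 -0.1963 0.016 0 0 -87;-1 0.3476 -0.1963 0.016 0 0 -87;-1 0.3476 -0.1963 0.016 0 0 -87;-1 0.3476 -0.1963 0.016 0 0 -87;-1 0.3476 -0.1963 0.016 0 0 -87;-1 0.3476 -0.1963 0.016 0 0 -87;-1 0.3476 -0.1963 0.016 0 0 -87;-1 0.3476 -0.1963 0.016 0 0 -87;-1 0.3476 -0.1963 0.016 0 0 -87;-1 0.3476 -0.1963 0.016 0 0 -87"

```text
time_s: 1.1
eef_pos: [0.4297, -0.2817, 0.2397]
eef_rot: [-0.001, 0.64, 0.769, 0.0]
wrist_force: [-1.1, -0.7, 0.5]
opening: 0.999
grasp_force: 0.0
```

```bash
python3 -c "
from h import *
go((428.7,-283.1,240,101),(428.7,-283.1,123,101),(417,-285.4,123,101),(417,-285.4,240,101))"
```

```text
t 1.1 tcp [ 429.7 -281.7  239.7] q [-0.81  0.06  1.78  0.    1.31 -0.99] F [-1.1 -0.7  0.5] op 0.999 gf 0.0
[-1.2 -1.2 -0.3] [-0.03 -0.06 -0.52]
[ -1.3  -1.2 116.7] [-0.03 -0.06 -0.52]
[ -1.4 -13.1 116.7] [-0.03 -0.06 -0.52]
[ -1.3 -13.2  -0.3] [-0.03 -0.06 -0.52]
```

Call:
servo_tool:
  series: "-1 0 0 0.03 0 0 0;-1 0 0 0.06 0 0 0;-1 0 0 0.09 0 0 0;-1 0 0 0.117 0 0 0;-1 0 0 0.117 0 0 0;-1 0 -0.012 0.117 0 0 0;-1 0 -0.012 0.117 0 0 0;-0.4 0 -0.012 0.117 0 0 0;0 0 -0.012 0.117 0 0 0;0.3 0 -0.012 0.117 0 0 0;0.6 0 -0.012 0.117 0 0 0;0.6 0 -0.012 0.117 0 0 0"

```text
time_s: 2.1
eef_pos: [0.4173, -0.286, 0.124]
eef_rot: [0.001, 0.643, 0.766, -0.0]
wrist_force: [1.4, -0.3, 0.3]
opening: 0.3
grasp_force: 0.8
```

Call:
servo_tool:
  series: "0.7 0 0 0 0 0 0;0.8 0 0 0 0 0 0;1 0 0 0 0 0 0;1 0 0 0 0 0 0;1 0 0 0 0 0 0;1 0 0 0 0 0 0"

```text
time_s: 2.6
eef_pos: [0.4172, -0.2858, 0.1238]
eef_rot: [0.0, 0.643, 0.766, -0.0]
wrist_force: [0.3, 1.0, 4.7]
opening: 0.171
grasp_force: 58.3
```

```bash
python3 -c "
from h import *
go((417,-285.4,123,101),(417,-285.4,240,101))
c=cam('side'); save(c,'s1.png'); a=cv2.resize(c['img'][90:240,290:490],None,fx=3,fy=3); cv2.imwrite('pics/s1c.png',a[:,:,::-1])"
```

```text
t 2.6 tcp [ 417.2 -285.8  123.8] q [-0.84  0.19  1.89  0.    1.06 -1.01] F [0.3 1.  4.7] op 0.171 gf 58.3
[ 0.4 -0.1  0.8] [ 0.02  0.02 -1.08]
[ 4.000e-01 -1.000e-01 -1.162e+02] [ 0.02  0.02 -1.08]
```

View pics/s1c.png

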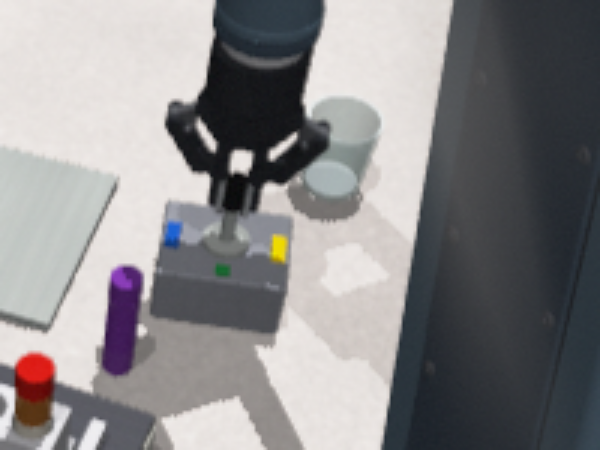

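The side crop shows the lever upright in the fingers at (238,195), the grip holding it at 14.5 mm. Next: release, lift, and go over the nearest vial.

Call:
servo_tool:
  series: "0.3 0 0 0 0 0 0;-0.3 0 0 0 0 0 0;-0.6 0 0 0 0 0 0;-0.6 0 0 0 0 0 0;-0.6 0 0 -0.04 0 0 0;-0.6 0 0 -0.08 0 0 0;-0.6 0 0 -0.12 0 0 0;-0.6 0 0 -0.16 0 0 0;-0.6 0 0 -0.16 0 0 0"

```text
time_s: 3.4
eef_pos: [0.4196, -0.2885, 0.2922]
eef_rot: [0.007, 0.643, 0.766, -0.001]
wrist_force: [0.5, -0.7, 1.3]
opening: 0.804
grasp_force: 0.0
```

```bash
python3 -c "
from h import *
go((481.5,15.2,280,178))
c=cam('side'); s=cloud(c)
import numpy as np
a=c['img'].astype(int); m=np.zeros(a.shape[:2],bool); m[130:185,340:390]=1
m&=(a.max(2)<60)&(s[...,2]>.09)&(s[...,2]<.15)
P=s[m]*1000; print(len(P),P.mean(0).round(1)); 
for lo,hi in((95,110),(110,125),(125,145)):
  k=P[(P[:,2]>lo)&(P[:,2]<hi)]; print(len(k),k.mean(0).round(1))"
```

```text
t 3.4 tcp [ 419.6 -288.5  292.2] q [-0.84 -0.01  1.74 -0.    1.4  -1.01] F [ 0.5 -0.7  1.3] op 0.804 gf 0.0
[288.6 113.3   9.6] [ -0.11   0.87 -78.08]
66 [ 416.4 -280.1  123.2]
10 [ 416.4 -280.6  104.8]
25 [ 416.7 -279.8  117.4]
31 [ 416.1 -280.2  133.9]
```

Call:
servo_tool:
  series: "-0.6 0.283 0.1205 0.004 0 0 -77;-0.6 0.283 0.1205 0.004 0 0 -77;-0.6 0.283 0.1205 0.004 0 0 -77;-0.6 0.283 0.1205 0.004 0 0 -77;-0.6 0.283 0.1205 0.004 0 0 -77;-0.6 0.283 0.1205 0.004 0 0 -77;-0.6 0.283 0.1205 0.004 0 0 -77;-0.6 0.283 0.1205 0.004 0 0 -77;-0.6 0.283 0.1205 0.004 0 0 -77;-0.6 0.283 0.1205 0.004 0 0 -77;-0.6 0.283 0.1205 0.004 0 0 -77;-0.6 0.283 0.1205 0.004 0 0 -77"

```text
time_s: 4.45
eef_pos: [0.4862, 0.0143, 0.2777]
eef_rot: [-0.001, 0.025, 1.0, 0.0]
wrist_force: [-1.0, 0.2, 0.2]
opening: 0.801
grasp_force: 0.0
```

Call:
servo_tool:
  series: "-0.6 0 0 0 0 0 0;-0.6 0 0 0 0 0 0;-0.6 0 0 0 0 0 0"

```text
time_s: 4.7
eef_pos: [0.4867, 0.0137, 0.2788]
eef_rot: [-0.0, 0.028, 1.0, 0.0]
wrist_force: [0.6, 0.1, 0.1]
opening: 0.798
grasp_force: 0.0
```

```bash
python3 -c "
from h import *
go((481.5,15.2,280,178),(481.5,15.2,186,178))
c=cam('wrist'); save(c,'w1.png');W=cloud(c);h=cv2.cvtColor(c['img'],cv2.COLOR_RGB2HSV)
m=(((h[...,0]<8)|(h[...,0]>172))&(h[...,1]>150)&(W[...,2]>.19)).astype(np.uint8)
n,l,st,ce=cv2.connectedComponentsWithStats(m)
for i in range(1,n):
  if st[i,4]>100:
    (u,v),r=cv2.minEnclosingCircle(np.argwhere(l==i)[:,::-1].astype(np.float32)); print(st[i],(ray(c,u,v,.2)*1000).round(1),(np.nanmean(W[l==i],0)*1000).round(1))
"
```

```text
t 4.7 tcp [486.7  13.7 278.8] q [-0.22 -0.04  1.8  -0.    1.39 -1.73] F [0.6 0.1 0.1] op 0.798 gf 0.0
[ 5.3  1.2 -1.2] [ 0.01 -0.04 -1.22]
[ 5.2  1.2 92.8] [ 0.01 -0.04 -1.22]
[270 233  31  11 125] [491.5  16.2 200. ] [492.9  16.6 200.4]
[266 307  39  33 975] [555.1  13.  200. ] [554.7  13.  200.5]
[268 352  37  29 848] [590.6  12.  200. ] [590.5  12.  200.5]
```

View pics/w1.png

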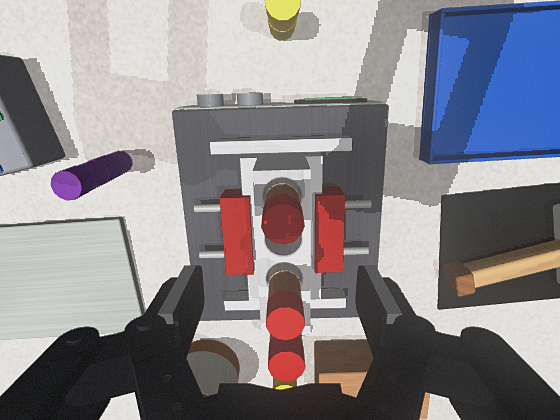

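Wrist view: the cap of the target vial at (283,218) is between the fingers, and its neighbours are at (285,322) and (286,367). Positions agree with the top camera to about 1.5 mm.

Call:
servo_tool:
  series: "-0.6 0.005 0.0015 0 0 0 -1.2;-0.6 0.005 0.0015 0.03 0 0 -1.2;-0.6 0.005 0.0015 0.06 0 0 -1.2;-0.6 0.005 0.0015 0.093 0 0 -1.2;-0.6 0.005 0.0015 0.093 0 0 -1.2;0 0.005 0.0015 0.093 0 0 -1.2;1 0.005 0.0015 0.093 0 0 -1.2;1 0.005 0.0015 0.093 0 0 -1.2;1 0.005 0.0015 0.093 0 0 -1.2;1 0.005 0.0015 0.093 0 0 -1.2;1 0.005 0.0015 0.093 0 0 -1.2"

```text
time_s: 5.67
eef_pos: [0.4837, 0.0153, 0.1888]
eef_rot: [0.002, 0.016, 1.0, -0.0]
wrist_force: [-0.1, 0.3, 7.4]
opening: 0.298
grasp_force: 58.5
```

```bash
python3 -c "
from h import *
go((482,15.5,280,178),(367,268,280,180),(367,268,103,180))"
```

```text
t 5.7 tcp [483.7  15.3 188.8] q [-0.21  0.05  1.9   0.    1.19 -1.75] F [-0.1  0.3  7.4] op 0.298 gf 58.5
[  1.2   0.1 -91.2] [-0.05  0.26  0.12]
[124.5 248.6 -91.9] [-0.05  0.26 -1.88]
[125.3 248.8  85.1] [-0.05  0.26 -1.88]
```

Call:
servo_tool:
  series: "1 0 0 -0.03 0 0 0;1 0 0 -0.06 0 0 0;1 0 0 -0.092 0 0 0;1 0.03 0.05 -0.092 0 0 -2;1 0.06 0.09 -0.092 0 0 -2;1 0.08 0.12 -0.092 0 0 -2;1 0.09 0.16 -0.092 0 0 -2;1 0.11 0.2 -0.092 0 0 -2;1 0.1245 0.24 -0.092 0 0 -2;1 0.1245 0.2485 -0.092 0 0 -2;1 0.1245 0.2485 -0.09 0 0 -2;1 0.1245 0.2485 -0.08 0 0 -2"

```text
time_s: 6.67
eef_pos: [0.3662, 0.2699, 0.2684]
eef_rot: [0.002, -0.003, 1.0, 0.001]
wrist_force: [-0.4, 0.5, -0.0]
opening: 0.297
grasp_force: 59.3
```

```bash
python3 -c "
from h import *
go((367,268,104,180))"
```

```text
t 6.7 tcp [366.2 269.9 268.4] q [ 0.37 -0.11  1.88 -0.    1.36 -1.2 ] F [-0.4  0.5 -0. ] op 0.297 gf 59.3
[-1.000e-01 -2.200e+00  1.644e+02] [0.09 0.26 0.35]
```

Call:
servo_tool:
  series: "1 0 -0.001 0.035 0 0 0;1 0 -0.001 0.07 0 0 0;1 0 -0.001 0.1 0 0 0;1 0 -0.001 0.13 0 0 0;1 0 -0.001 0.15 0 0 0;1 0 -0.001 0.16 0 0 0;1 0 -0.001 0.163 0 0 0;1 0 -0.001 0.164 0 0 0;1 0 -0.001 0.164 0 0 0;1 0 -0.001 0.164 0 0 0"

```text
time_s: 7.5
eef_pos: [0.3668, 0.2666, 0.103]
eef_rot: [0.001, -0.0, 1.0, 0.0]
wrist_force: [0.2, -0.1, 0.2]
opening: 0.295
grasp_force: 59.3
```

```bash
python3 -c "
from h import *
go((367,268,104,180))"
```

```text
t 7.5 tcp [366.8 266.6 103. ] q [ 0.37  0.12  2.03 -0.    0.99 -1.21] F [ 0.2 -0.1  0.2] op 0.295 gf 59.3
[-0.2  1.4 -1. ] [0.03 0.09 0.04]
```

Call:
servo_tool:
  series: "1 0 0 0.001 0 0 0;0.3 0 0 0.001 0 0 0;0 0 0 0.001 0 0 0;-0.3 0 0 0.001 0 0 0;-0.3 0 0 -0.03 0 0 0;-0.4 0 0 -0.07 0 0 0;-0.5 0 0 -0.11 0 0 0;-0.6 -0.02 -0.03 -0.15 0 0 2;-0.6 -0.04 -0.06 -0.175 0 0 2;-0.6 -0.07 -0.09 -0.177 0 0 2;-0.6 -0.09 -0.12 -0.177 0 0 2;-0.6 -0.11 -0.15 -0.177 0 0 2"

```text
time_s: 8.5
eef_pos: [0.4769, 0.117, 0.2809]
eef_rot: [0.002, 0.016, 1.0, 0.0]
wrist_force: [1.2, 0.5, -0.6]
opening: 0.799
grasp_force: 0.0
```

Call:
servo_tool:
  series: "-0.6 -0.03 -0.03 0 0 0 0;-0.6 -0.05 -0.06 0 0 0 0;-0.6 -0.078 -0.104 0 0 0 0;-0.6 -0.078 -0.104 0 0 0 0;-0.6 -0.078 -0.104 0 0 0 0;-0.6 -0.078 -0.104 0 0 0 0"

```text
time_s: 9.0
eef_pos: [0.5495, 0.0117, 0.2787]
eef_rot: [-0.001, 0.017, 1.0, 0.0]
wrist_force: [-0.1, 0.4, -0.2]
opening: 0.801
grasp_force: 0.0
```

```bash
python3 -c "
from h import *
go((554.6,12.7,280,178),(554.6,12.7,189,178))"
```

```text
t 9.0 tcp [549.5  11.7 278.7] q [-0.19  0.11  1.65  0.    1.39 -1.73] F [-0.1  0.4 -0.2] op 0.801 gf 0.0
[-5.   1.2 -1.3] [ 0.04 -0.08  0.03]
[-5.2  1.1 89.7] [ 0.04 -0.08  0.03]
```

Call:
servo_tool:
  series: "-0.6 -0.005 0.001 0 0 0 0;-0.6 -0.005 0.001 0.03 0 0 0;-0.6 -0.005 0.001 0.06 0 0 0;-0.6 -0.005 0.001 0.09 0 0 0;-0.6 -0.005 0.001 0.09 0 0 0;0 -0.005 0.001 0.09 0 0 0;1 -0.005 0.001 0.09 0 0 0;1 -0.005 0.001 0.09 0 0 0;1 -0.005 0.001 0.09 0 0 0;1 -0.005 0.001 0.09 0 0 0;1 -0.005 0.001 0.09 0 0 0"

```text
time_s: 9.92
eef_pos: [0.5565, 0.0128, 0.192]
eef_rot: [0.002, 0.016, 1.0, -0.0]
wrist_force: [0.0, 2.1, 6.8]
opening: 0.3
grasp_force: 58.8
```

```bash
python3 -c "
from h import *
go((412,268,280,180))"
```

```text
t 9.9 tcp [556.5  12.8 192. ] q [-0.19  0.2   1.72  0.    1.22 -1.73] F [0.  2.1 6.8] op 0.3 gf 58.8
[152.4 250.3 -88.7] [-0.01  0.27 -1.89]
```

Call:
servo_tool:
  series: "1 0 0 -0.03 0 0 0;1 0 0 -0.06 0 0 0;1 0 0 -0.092 0 0 0;1 0.02 0.04 -0.092 0 0 -2;1 0.04 0.075 -0.092 0 0 -2;1 0.065 0.11 -0.092 0 0 -2;1 0.085 0.145 -0.092 0 0 -2;1 0.105 0.18 -0.092 0 0 -2;1 0.13 0.215 -0.092 0 0 -2;1 0.1525 0.25 -0.092 0 0 -2;1 0.1525 0.25 -0.092 0 0 -2;1 0.1525 0.25 -0.08 0 0 -2"

```text
time_s: 10.92
eef_pos: [0.4109, 0.2699, 0.2722]
eef_rot: [0.003, -0.003, 1.0, 0.001]
wrist_force: [0.4, -0.1, -0.1]
opening: 0.296
grasp_force: 59.3
```

Call:
servo_tool:
  series: "1 0 0 0.035 0 0 0;1 0 0 0.07 0 0 0;1 0 0 0.1 0 0 0;1 0 0 0.13 0 0 0;1 0 0 0.145 0 0 0;1 0 0 0.155 0 0 0;1 0 0 0.16 0 0 0;1 0 0 0.16 0 0 0;1 0 0 0.16 0 0 0"

```text
time_s: 11.67
eef_pos: [0.4117, 0.2674, 0.11]
eef_rot: [0.001, -0.001, 1.0, 0.0]
wrist_force: [1.0, 0.8, -0.2]
opening: 0.298
grasp_force: 59.3
```

```bash
python3 -c "
from h import *
go((412,268,106,180),(589.9,11.6,280,178))"
```

```text
t 11.7 tcp [411.7 267.4 110. ] q [ 0.33  0.19  1.93 -0.    1.02 -1.24] F [ 1.   0.8 -0.2] op 0.298 gf 59.3
[-0.3  0.6  4. ] [0.02 0.08 0.07]
[-178.1 -255.9 -169.8] [0.02 0.08 2.07]
```

Call:
servo_tool:
  series: "1 0 0 0.002 0 0 0;1 0 0 0.004 0 0 0;1 0 0 0.005 0 0 0;0.3 0 0 0.005 0 0 0;0 0 0 0.005 0 0 0;-0.3 0 0 0.005 0 0 0;-0.3 0 0 -0.03 0 0 0;-0.4 0 0 -0.07 0 0 0;-0.5 0 0 -0.11 0 0 0;-0.6 0 0 -0.15 0 0 0;-0.6 -0.02 -0.03 -0.17 0 0 0;-0.6 -0.04 -0.06 -0.17 0 0 0"

```text
time_s: 12.67
eef_pos: [0.4532, 0.2089, 0.2858]
eef_rot: [0.005, -0.003, 1.0, 0.001]
wrist_force: [1.6, 0.9, -0.3]
opening: 0.8
grasp_force: 0.0
```

Call:
servo_tool:
  series: "-0.6 -0.02 -0.03 0 0 0 2;-0.6 -0.04 -0.06 0 0 0 2;-0.6 -0.06 -0.09 0 0 0 2;-0.6 -0.08 -0.12 0 0 0 2;-0.6 -0.1 -0.15 0 0 0 2;-0.6 -0.12 -0.18 0 0 0 2;-0.6 -0.138 -0.196 0 0 0 2;-0.6 -0.138 -0.196 0 0 0 2;-0.6 -0.138 -0.196 0 0 0 2;-0.6 -0.138 -0.196 0 0 0 2"

```text
time_s: 13.5
eef_pos: [0.5886, 0.0125, 0.2788]
eef_rot: [-0.001, 0.016, 1.0, 0.0]
wrist_force: [0.4, -0.5, -0.9]
opening: 0.798
grasp_force: 0.0
```

```bash
python3 -c "
from h import *
go((589.9,11.6,280,178),(589.9,11.6,189,178))"
```

```text
t 13.5 tcp [588.6  12.5 278.8] q [-0.18  0.19  1.55  0.    1.4  -1.72] F [ 0.4 -0.5 -0.9] op 0.798 gf 0.0
[-1.3 -0.8 -1.2] [ 0.03 -0.07  0.12]
[-1.4 -0.9 89.8] [ 0.03 -0.07  0.12]
```

Call:
servo_tool:
  series: "-0.6 -0.001 -0.001 0 0 0 0;-0.6 -0.001 -0.001 0.03 0 0 0;-0.6 -0.001 -0.001 0.06 0 0 0;-0.6 -0.001 -0.001 0.09 0 0 0;-0.6 -0.001 -0.001 0.09 0 0 0;0 -0.001 -0.001 0.09 0 0 0;1 -0.001 -0.001 0.09 0 0 0;1 -0.001 -0.001 0.09 0 0 0;1 -0.001 -0.001 0.09 0 0 0;1 -0.001 -0.001 0.09 0 0 0;1 -0.001 -0.001 0.09 0 0 0"

```text
time_s: 14.42
eef_pos: [0.5918, 0.011, 0.1921]
eef_rot: [0.002, 0.016, 1.0, -0.0]
wrist_force: [-0.3, 1.8, 6.7]
opening: 0.296
grasp_force: 58.6
```

```bash
python3 -c "
from h import *
go((457,268,280,180))"
```

```text
t 14.4 tcp [591.8  11.  192.1] q [-0.18  0.28  1.63  0.    1.23 -1.72] F [-0.3  1.8  6.7] op 0.296 gf 58.6
[142.7 252.4 -88.5] [-0.01  0.27 -1.88]
```

Call:
servo_tool:
  series: "1 0 0 -0.03 0 0 0;1 0 0 -0.06 0 0 0;1 0 0 -0.092 0 0 0;1 0.02 0.04 -0.092 0 0 -2;1 0.04 0.075 -0.092 0 0 -2;1 0.065 0.11 -0.092 0 0 -2;1 0.085 0.145 -0.092 0 0 -2;1 0.105 0.18 -0.092 0 0 -2;1 0.13 0.215 -0.092 0 0 -2;1 0.143 0.252 -0.092 0 0 -2;1 0.143 0.252 -0.092 0 0 -2;1 0.143 0.252 -0.08 0 0 -2"

```text
time_s: 15.42
eef_pos: [0.4561, 0.2699, 0.2723]
eef_rot: [0.003, -0.003, 1.0, 0.001]
wrist_force: [0.0, -1.3, 0.1]
opening: 0.304
grasp_force: 59.4
```

Call:
servo_tool:
  series: "1 0 0 0.035 0 0 0;1 0 0 0.07 0 0 0;1 0 0 0.1 0 0 0;1 0 0 0.13 0 0 0;1 0 0 0.145 0 0 0;1 0 0 0.155 0 0 0;1 0 0 0.16 0 0 0;1 0 0 0.162 0 0 0;1 0 0 0.164 0 0 0;1 0 0 0.164 0 0 0"

```text
time_s: 16.25
eef_pos: [0.4568, 0.2676, 0.1065]
eef_rot: [0.001, -0.001, 1.0, 0.0]
wrist_force: [-0.1, 0.4, 0.0]
opening: 0.298
grasp_force: 59.3
```

```bash
python3 -c "
from h import *
go((457,268,106,180))"
```

```text
t 16.2 tcp [456.8 267.6 106.5] q [ 0.31  0.27  1.84 -0.    1.03 -1.27] F [-0.1  0.4  0. ] op 0.298 gf 59.3
[-0.2  0.4  0.5] [0.04 0.14 0.09]
```

Call:
servo_tool:
  series: "1 0 0 0.001 0 0 0;0.3 0 0 0.001 0 0 0;0 0 0 0.001 0 0 0;-0.3 0 0 0.001 0 0 0;-0.3 0 0 -0.03 0 0 0;-0.4 0 0 -0.07 0 0 0;-0.5 0 0 -0.11 0 0 0;-0.5 0 0 -0.15 0 0 0;-0.5 0.02 -0.04 -0.19 0 0 0;-0.5 0.04 -0.08 -0.22 0 0 0;-0.5 0.06 -0.12 -0.22 0 0 0;-0.5 0.08 -0.14 -0.22 0 0 0"

```text
time_s: 17.25
eef_pos: [0.385, 0.1387, 0.3257]
eef_rot: [0.002, -0.002, 1.0, -0.0]
wrist_force: [-0.3, -2.1, 0.3]
opening: 0.751
grasp_force: 0.0
```

```bash
cat > m2.py <<'E'
from h import *
import sys
n=sys.argv[1]
c=cam('top'); save(c,n+'t.png')
s=cam('side'); save(s,n+'s.png')
for k,d,b in(('top',c,(100,150,215,300)),('side',s,(120,290,350,420))):
    W=cloud(d)*1000; h=cv2.cvtColor(d['img'],cv2.COLOR_RGB2HSV); H,S,V=[h[...,i].astype(int) for i in range(3)]
    m=np.zeros(W.shape[:2],bool); m[b[1]:b[3],b[0]:b[2]]=1
    mat=m&(W[...,0]>515)&(W[...,0]<705)&(W[...,1]>150)&(W[...,1]<420)
    def rect(mm,t):
        P=W[mm]; P=P[~np.isnan(P[:,0])]
        if len(P)<5: print(k,t,'none'); return
        (x,y),(w,hh),a=cv2.minAreaRect(P[:,:2].astype(np.float32)); print(k,t,len(P),'c',round(x,1),round(y,1),'wh',round(w,1),round(hh,1),'a',round(a,2),'z',round(np.median(P[:,2]),1))
    rect(mat&(S<70)&(W[...,2]>34)&(W[...,2]<46),'head')
    rect(mat&(S>70)&(H<25)&(W[...,2]>26)&(W[...,2]<38),'handle')
    rect(mat&(V<60)&(W[...,2]<12),'mat')
    red=m&((H<8)|(H>172))&(S>150)&(W[...,2]>108)&(W[...,2]<122)
    nn,l,st,ce=cv2.connectedComponentsWithStats(red.astype(np.uint8))
    for i in range(1,nn):
        if st[i,4]>15: rect(l==i,'cap')
E
python3 m2.py a
```

```text
top head 482 c 600.4 363.2 wh 110.0 37.8 a 13.77 z 40.1
top handle 347 c 620.3 279.7 wh 28.3 137.9 a 12.11 z 34.0
top mat 2613 c 606.1 307.9 wh 159.7 200.5 a 3.14 z 4.5
side head 1135 c 616.4 296.5 wh 110.3 175.1 a 13.89 z 39.9
side handle 709 c 619.9 279.3 wh 26.5 132.9 a 12.54 z 33.8
side mat 4989 c 606.7 307.4 wh 158.1 198.0 a 3.22 z 4.1
side cap 160 c 454.7 269.0 wh 24.1 24.2 a 13.5 z 113.8
side cap 151 c 409.3 269.4 wh 21.5 24.0 a 22.05 z 114.1
side cap 170 c 366.1 266.9 wh 25.4 23.9 a 28.87 z 113.8
```

View pics/as.png

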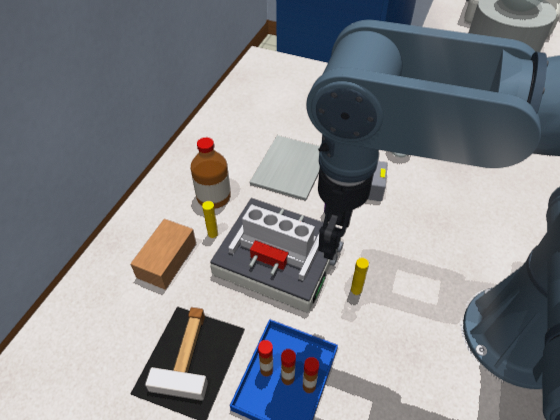

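Side view: all three vials stand upright in the tray (caps ≈ (265,347), (288,355), (310,362)), and the block is empty. The mallet has not moved: grip ≈ (613, 310), handle yaw 103.5°.

```bash
python3 -c "
from h import *
go((613.3,309.7,150,103.5))"
```

```text
t 17.4 tcp [383.  136.9 325. ] q [ 0.05 -0.28  1.91 -0.    1.51 -1.52] F [ 0.1  1.  -0.3] op 0.754 gf 0.0
[-229.5  173.4  175.5] [7.000e-02 2.100e-01 7.642e+01]
```

Call:
servo_tool:
  series: "-0.5 -0.2295 0.1734 0.1 0 0 76.4;-0.5 -0.2295 0.1734 0.1 0 0 76.4;-0.5 -0.2295 0.1734 0.1 0 0 76.4;-0.5 -0.2295 0.1734 0.1 0 0 76.4;-0.5 -0.2295 0.1734 0.1 0 0 76.4;-0.5 -0.2295 0.1734 0.1 0 0 76.4;-0.5 -0.2295 0.1734 0.1 0 0 76.4;-0.5 -0.2295 0.1734 0.1 0 0 76.4;-0.5 -0.2295 0.1734 0.1 0 0 76.4;-0.5 -0.2295 0.1734 0.1 0 0 76.4;-0.5 -0.2295 0.1734 0.1 0 0 76.4;-0.5 -0.2295 0.1734 0.1 0 0 76.4"

```text
time_s: 18.35
eef_pos: [0.6136, 0.3142, 0.2221]
eef_rot: [-0.0, 0.619, 0.786, -0.0]
wrist_force: [-0.2, -0.0, 0.6]
opening: 0.755
grasp_force: 0.0
```

Call:
servo_tool:
  series: "-0.5 0 0 0.04 0 0 0;-0.5 0 0 0.07 0 0 0;-0.5 0 0 0.07 0 0 0;-0.5 0 0 0.07 0 0 0"

```text
time_s: 18.68
eef_pos: [0.6122, 0.3133, 0.151]
eef_rot: [-0.002, 0.617, 0.787, -0.002]
wrist_force: [-0.4, 0.1, 0.7]
opening: 0.752
grasp_force: 0.0
```

```bash
python3 m2.py b; python3 -c "
from h import *
go((613.3,309.7,150,103.5),(613.3,309.7,33,103.5))
c=cam('wrist'); save(c,'w2.png')"
```

```text
top head 19 c 578.0 340.1 wh 56.7 5.5 a 9.71 z 38.3
top handle 314 c 622.3 273.2 wh 27.9 125.5 a 12.1 z 34.0
top mat 2125 c 607.2 281.0 wh 159.8 146.6 a 3.57 z 4.5
top cap 83 c 454.2 267.2 wh 25.0 23.8 a 34.3 z 114.1
top cap 77 c 408.9 267.2 wh 25.2 23.2 a 82.86 z 114.3
top cap 83 c 364.7 265.1 wh 25.5 22.9 a 74.79 z 114.4
side head 1123 c 600.7 363.1 wh 111.4 37.4 a 13.79 z 39.8
side handle 465 c 617.6 290.4 wh 25.6 111.2 a 12.57 z 33.7
side mat 4704 c 606.4 307.9 wh 157.7 196.9 a 3.37 z 4.1
side cap 161 c 454.4 269.0 wh 24.0 25.8 a 64.08 z 114.2
side cap 163 c 410.6 268.8 wh 23.3 24.8 a 21.9 z 114.0
side cap 170 c 366.0 266.8 wh 24.1 24.7 a 5.0 z 113.9
t 18.8 tcp [614.9 314.1 155.3] q [0.3  0.52 1.37 0.   1.25 0.06] F [ 1.   0.1 -0.1] op 0.751 gf 0.0
[-3.9 -2.6  5.3] [ 0.15 -0.01  0.28]
[ -3.9  -2.9 122.3] [ 0.15 -0.01  0.28]
```

View pics/w2.png

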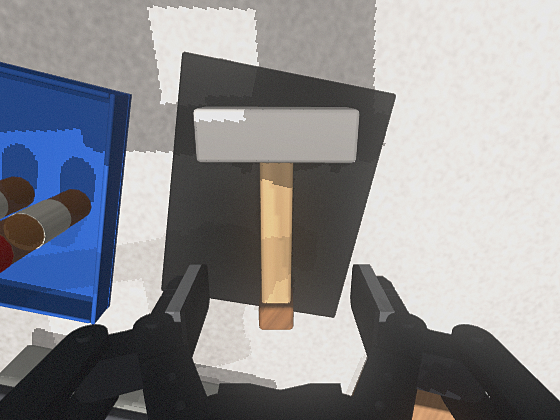

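Wrist view: the mallet handle (277,240) is centred between the fingers and aligned with them, head at (276,135).

Call:
servo_tool:
  series: "-0.5 -0.0035 -0.0015 0 0 0 0;-0.5 -0.0035 -0.0015 0.04 0 0 0;-0.5 -0.0035 -0.0015 0.08 0 0 0;-0.5 -0.0035 -0.0015 0.105 0 0 0;-0.5 -0.0035 -0.0015 0.112 0 0 0;-0.5 -0.0035 -0.0015 0.112 0 0 0;-0.5 -0.0035 -0.0015 0.112 0 0 0"

```text
time_s: 19.42
eef_pos: [0.6146, 0.3101, 0.0434]
eef_rot: [0.001, 0.618, 0.786, 0.001]
wrist_force: [1.0, -0.0, 0.5]
opening: 0.749
grasp_force: 0.0
```

```bash
python3 -c "
from h import *
go((613.3,309.7,33,103.2))"
```

```text
t 19.4 tcp [614.6 310.1  43.4] q [0.3  0.66 1.42 0.   1.07 0.06] F [ 1.  -0.   0.5] op 0.749 gf 0.0
[-0.1 -1.4 10.4] [ 0.16 -0.01  0.52]
```

Call:
servo_tool:
  series: "-0.3 0 -0.001 0.005 0 0 0;0 0 -0.001 0.009 0 0 0;0.2 0 -0.001 0.009 0 0 0;1 0 -0.001 0.009 0 0 0;1 0 -0.001 0.009 0 0 0;1 0 -0.001 0.009 0 0 0;1 0 -0.001 0.009 0 0 0"

```text
time_s: 20.0
eef_pos: [0.6129, 0.3098, 0.0334]
eef_rot: [0.0, 0.618, 0.786, 0.001]
wrist_force: [-1.6, -0.3, 5.3]
opening: 0.272
grasp_force: 60.1
```

Call:
servo_tool:
  series: "1 0 0 -0.02 0 0 0;1 0 0 -0.05 0 0 0;1 0 0 -0.08 0 0 0;1 0 0 -0.12 0 0 0;1 0 0 -0.16 0 0 0;1 0 0 -0.2 0 0 0;1 0 0 -0.2 0 0 0;1 0 0 -0.2 0 0 0;1 0 0 -0.2 0 0 0"

```text
time_s: 20.75
eef_pos: [0.6114, 0.3093, 0.2308]
eef_rot: [-0.001, 0.618, 0.786, -0.001]
wrist_force: [0.2, -0.1, -3.6]
opening: 0.266
grasp_force: 59.6
```

```bash
python3 -c "
from h import *
go((590,130,240,178))"
```

```text
t 20.8 tcp [611.4 309.3 230.8] q [ 0.3   0.44  1.32 -0.    1.38  0.06] F [ 0.2 -0.1 -3.6] op 0.266 gf 59.6
[-169.1  -63.3   -9.1] [-1.200e-01 -7.000e-02 -7.428e+01]
```

Call:
servo_tool:
  series: "1 -0.18 -0.06 -0.01 0 0 -74.3;1 -0.18 -0.06 -0.01 0 0 -74.3;1 -0.18 -0.06 -0.01 0 0 -74.3;1 -0.18 -0.06 -0.01 0 0 -74.3;1 -0.18 -0.06 -0.01 0 0 -74.3;1 -0.18 -0.06 -0.01 0 0 -74.3;1 -0.18 -0.06 -0.01 0 0 -74.3;1 -0.18 -0.06 -0.01 0 0 -74.3;1 -0.18 -0.06 -0.01 0 0 -74.3;1 -0.18 -0.06 -0.01 0 0 -74.3;1 -0.18 -0.06 -0.01 0 0 -74.3;1 -0.18 -0.06 -0.01 0 0 -74.3"

```text
time_s: 21.75
eef_pos: [0.595, 0.1204, 0.2389]
eef_rot: [-0.003, 0.016, 1.0, -0.0]
wrist_force: [-0.2, 0.5, -2.6]
opening: 0.266
grasp_force: 59.8
```

Call:
servo_tool:
  series: "1 0 0 0 0 0 0;1 0 0 0 0 0 0;1 0 0 0 0 0 0"

```text
time_s: 22.0
eef_pos: [0.5962, 0.1205, 0.2413]
eef_rot: [-0.001, 0.018, 1.0, -0.0]
wrist_force: [0.3, 0.2, -2.7]
opening: 0.269
grasp_force: 59.8
```

```bash
cat > m3.py <<'E'
from h import *
import sys
B=np.array([535.5,13.2]); a=np.radians(-2); U=np.array([[np.cos(a),np.sin(a)],[-np.sin(a),np.cos(a)]])
def rect(W,mm,t):
    P=W[mm]; P=P[~np.isnan(P[:,0])]
    if len(P)<8: print(t,'none'); return
    S=(P[:,:2]-B)@U.T
    (x,y),(w,h),an=cv2.minAreaRect(S.astype(np.float32)); print(t,len(P),'c',round(x,1),round(y,1),'wh',round(w,1),round(h,1),'a',round(an,2),'y1-99',np.percentile(S[:,1],[2,98]).round(1),'z',round(np.median(P[:,2]),1),round(np.percentile(P[:,2],2),1))
for k in sys.argv[2:]:
    d=cam(k); save(d,sys.argv[1]+k+'.png'); W=cloud(d)*1000; h=cv2.cvtColor(d['img'],cv2.COLOR_RGB2HSV); H,S,V=[h[...,i].astype(int) for i in range(3)]
    st=(W[...,:2]-B)@U.T; near=(abs(st[...,0])<85)&(abs(st[...,1])<85)
    red=near&((H<8)|(H>172))&(S>140)&(W[...,2]>85)&(W[...,2]<97)
    rect(W,red&(st[...,1]>0),k+' cheekL'); rect(W,red&(st[...,1]<0),k+' cheekR')
    rect(W,near&(S<60)&(W[...,2]>137)&(W[...,2]<144)&(abs(st[...,1])<45),k+' block')
    if len(sys.argv)>2 and k: 
        o=ctrl.get_obs(); zt=o['eef_pos'][2]*1000
        q=o['eef_pos'][:2]*1000; s0=U@(q-B); hm=(abs(st[...,0]-s0[0]+55)<40)&(abs(st[...,1]-s0[1])<75)&(S<70)&(V>60)&(abs(W[...,2]-(zt-11+18))<4)
        rect(W,hm,k+' head (tcp st %s)'%s0.round(1))
E
python3 m3.py c top side; python3 -c "
from h import *
go((594,111,128,178))"
```

```text
top cheekL 257 c 0.7 44.8 wh 78.4 24.6 a 1.74 y1-99 [33. 57.] z 92.7 88.1
top cheekR 275 c 0.2 -44.3 wh 78.4 26.7 a 1.42 y1-99 [-57.4 -31.8] z 92.8 87.9
top block 482 c -0.8 -0.4 wh 150.1 44.4 a 0.2 y1-99 [-22.3  20.9] z 140.5 137.3
top head (tcp st [ 57.1 109.3]) 384 c -0.3 108.2 wh 109.1 36.3 a 89.21 y1-99 [ 55.7 161.7] z 248.6 245.0
side cheekL 346 c -7.2 44.8 wh 65.5 28.1 a 0.04 y1-99 [32.1 58. ] z 92.8 86.3
side cheekR none
side block 535 c -0.8 -1.4 wh 47.8 151.1 a 89.72 y1-99 [-23.   21.7] z 140.4 137.4
side head (tcp st [ 57.2 109.4]) 936 c -0.0 108.5 wh 111.8 36.2 a 89.62 y1-99 [ 56.8 162.4] z 248.4 245.5
t 22.1 tcp [596.5 120.5 241.9] q [ 0.    0.27  1.53  0.    1.34 -1.53] F [ 0.3 -0.2 -2.5] op 0.273 gf 59.8
[  2.   -9.6 113.9] [ 0.   -0.03 -0.03]
```

View pics/cside.png

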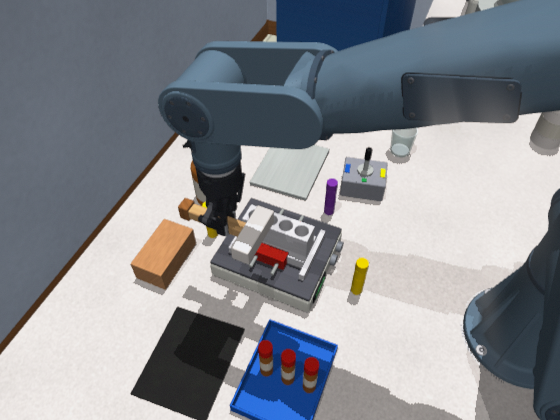

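Side view: the mallet is held level with its head left of the block; the cameras put the head centre at station (0, 108). Descending to tap height.

Call:
servo_tool:
  series: "1 0.002 -0.009 0.02 0 0 0;1 0.002 -0.009 0.05 0 0 0;1 0.002 -0.009 0.08 0 0 0;1 0.002 -0.009 0.1 0 0 0;1 0.002 -0.009 0.112 0 0 0;1 0.002 -0.009 0.114 0 0 0;1 0.002 -0.009 0.114 0 0 0;1 0.002 -0.009 0.114 0 0 0"

```text
time_s: 22.77
eef_pos: [0.5955, 0.1116, 0.1299]
eef_rot: [0.001, 0.017, 1.0, 0.0]
wrist_force: [1.3, -0.0, -2.1]
opening: 0.269
grasp_force: 59.7
```

```bash
python3 m3.py d top; python3 -c "
from h import *
go((594,111,128,178))"
```

```text
top cheekL 200 c 0.6 44.0 wh 24.1 78.6 a 89.97 y1-99 [32.5 55.8] z 92.9 88.0
top cheekR 271 c 0.2 -44.6 wh 78.8 26.6 a 0.79 y1-99 [-57.8 -31.9] z 92.8 86.9
top block 491 c -0.6 -0.5 wh 150.5 44.4 a 0.15 y1-99 [-22.3  21. ] z 140.3 137.4
top head (tcp st [ 56.7 100.4]) 242 c -0.0 99.1 wh 109.0 34.7 a 88.99 y1-99 [ 46.4 152.1] z 137.0 133.5
t 22.8 tcp [595.7 111.6 130.3] q [-0.01  0.38  1.63  0.    1.13 -1.55] F [ 0.2 -0.1 -2.2] op 0.266 gf 59.7
[ 1.7 -0.6  2.3] [0.01 0.19 0.01]
```

Call:
servo_tool:
  series: "1 0 -0.008 0.001 0 0 0;1 0 -0.014 0.001 0 0 0;1 0 -0.018 0.001 0 0 0;1 0 -0.02 0.001 0 0 0;1 0 -0.021 0.001 0 0 0;1 0 -0.022 0.001 0 0 0;1 0 -0.023 0.001 0 0 0;1 0 -0.024 0.001 0 0 0;1 0 -0.025 0.001 0 0 0;1 0 -0.026 0.001 0 0 0;1 0 -0.027 0.001 0 0 0;1 0 -0.028 0.001 0 0 0"

```text
time_s: 23.82
eef_pos: [0.5935, 0.0861, 0.1277]
eef_rot: [0.0, 0.017, 1.0, 0.002]
wrist_force: [0.8, 9.6, 0.1]
opening: 0.27
grasp_force: 60.4
```

```bash
python3 m3.py e top
```

```text
top cheekL 104 c 0.5 43.5 wh 24.0 79.0 a 89.56 y1-99 [31.9 55.5] z 92.9 88.4
top cheekR 272 c 0.4 -46.8 wh 78.7 26.6 a 0.59 y1-99 [-58.7 -33.7] z 92.8 87.2
top block 505 c -2.0 9.2 wh 148.3 69.8 a 1.56 y1-99 [-24.8  35.4] z 140.4 137.1
top head (tcp st [55.4 74.7]) 286 c 16.4 60.6 wh 126.2 71.1 a 73.24 y1-99 [  7.4 125.6] z 135.3 131.4
```

Call:
servo_tool:
  series: "1 0 -0.001 0 0 0 0;1 0 -0.002 0 0 0 0;1 0 -0.003 0 0 0 0;1 0 -0.004 0 0 0 0;1 0 -0.004 0 0 0 0;1 0 -0.004 0 0 0 0"

```text
time_s: 24.37
eef_pos: [0.5934, 0.0819, 0.1276]
eef_rot: [0.0, 0.017, 1.0, 0.002]
wrist_force: [0.8, 9.4, -1.0]
opening: 0.27
grasp_force: 60.4
```

```bash
python3 m3.py f top
```

```text
top cheekL 80 c 0.6 43.0 wh 18.9 78.3 a 89.69 y1-99 [33.6 50.6] z 93.0 88.5
top cheekR 267 c 0.2 -51.0 wh 78.5 24.3 a 1.83 y1-99 [-63.4 -38.4] z 92.8 86.3
top block 503 c -1.8 7.0 wh 148.6 73.1 a 0.21 y1-99 [-28.9  33. ] z 140.3 137.1
top head (tcp st [55.4 70.7]) 290 c 14.3 52.1 wh 133.8 70.8 a 72.61 y1-99 [  1.1 121.1] z 134.8 130.8
```

Call:
servo_tool:
  series: "1 0 0.015 0 0 0 0;1 0 0.032 0 0 0 0;1 0 0.032 0 0 0 0;1 0 0.032 -0.04 0 0 0;1 0 0.032 -0.08 0 0 0;1 0 0.032 -0.08 0 0 0;1 0 0 -0.08 0 0 0;1 0 -0.035 -0.08 0 0 0;1 0 -0.07 -0.08 0 0 0;1 0 -0.105 -0.08 0 0 0;1 0 -0.14 -0.08 0 0 0;1 0 -0.172 -0.08 0 0 0"

```text
time_s: 25.42
eef_pos: [0.5868, -0.0947, 0.2073]
eef_rot: [0.0, 0.017, 1.0, -0.0]
wrist_force: [-0.4, -0.1, -2.6]
opening: 0.269
grasp_force: 60.1
```

Call:
servo_tool:
  series: "1 0 0 0 0 0 0;1 0 0 0 0 0 0;1 0 0 0 0 0 0;1 0 0 0.03 0 0 0;1 0 0 0.06 0 0 0;1 0 0 0.075 0 0 0;1 0 0 0.08 0 0 0;1 0 0 0.08 0 0 0;1 0 0 0.08 0 0 0"

```text
time_s: 26.17
eef_pos: [0.5879, -0.0916, 0.1281]
eef_rot: [0.0, 0.017, 1.0, -0.0]
wrist_force: [0.5, 0.2, -2.0]
opening: 0.269
grasp_force: 60.0
```

```bash
python3 m3.py g top; python3 -c "
from h import *
go((594,111,128,178))"
```

```text
top cheekL 127 c 4.8 54.3 wh 21.9 78.8 a 73.45 y1-99 [35.5 57.3] z 92.7 86.9
top cheekR 55 c 28.9 -50.2 wh 21.5 24.2 a 2.35 y1-99 [-62.2 -38. ] z 92.8 88.6
top block 41 c 48.8 -11.7 wh 67.9 24.7 a 44.58 y1-99 [-27.7  14.8] z 140.2 137.6
top head (tcp st [  56.5 -103.3]) 224 c -1.8 -103.9 wh 34.6 105.7 a 1.42 y1-99 [-156.6  -56. ] z 135.2 132.0
t 26.2 tcp [588.4 -92.  128.8] q [-0.35  0.36  1.65  0.    1.12 -1.89] F [-0.2 -0.5 -2.2] op 0.272 gf 60.0
[  1.2 203.1   0.7] [-0.04  0.14  0.08]
```

Call:
servo_tool:
  series: "1 0 0.008 0 0 0 0;1 0 0.014 0 0 0 0;1 0 0.018 0 0 0 0;1 0 0.02 0 0 0 0;1 0 0.022 0 0 0 0;1 0 0.024 0 0 0 0;1 0 0.0255 0 0 0 0;1 0 0.027 0 0 0 0;1 0 0.0285 0 0 0 0;1 0 0.03 0 0 0 0;1 0 0.031 0 0 0 0;1 0 0.032 0 0 0 0"

```text
time_s: 27.22
eef_pos: [0.5893, -0.0631, 0.1285]
eef_rot: [0.001, 0.017, 1.0, -0.003]
wrist_force: [-0.2, -9.8, -1.1]
opening: 0.265
grasp_force: 60.4
```

```bash
python3 m3.py i top side
```

```text
top cheekL none
top cheekR 51 c 32.3 -48.7 wh 14.6 21.6 a 1.8 y1-99 [-59.6 -38.1] z 93.2 88.2
top block 105 c 37.7 -20.0 wh 61.8 62.7 a 73.43 y1-99 [-38.3  16.1] z 140.4 137.4
top head (tcp st [ 56.4 -74.2]) 263 c 9.4 -65.0 wh 136.0 37.5 a 78.16 y1-99 [-128.5  -11.5] z 135.7 131.7
side cheekL 431 c 0.3 47.0 wh 79.9 29.3 a 0.44 y1-99 [32.8 59. ] z 92.5 86.2
side cheekR 31 c 0.8 -60.1 wh 6.8 79.0 a 89.65 y1-99 [-63.2 -56.7] z 93.2 91.1
side block 782 c -0.7 -9.7 wh 68.6 150.5 a 89.97 y1-99 [-30.4  24. ] z 140.4 137.2
side head (tcp st [ 56.4 -74.2]) 666 c 3.9 -65.6 wh 76.9 131.9 a 3.08 y1-99 [-127.6   -6.4] z 135.5 132.0
```

Call:
servo_tool:
  series: "1 0 0.001 0 0 0 0;1 0 0.002 0 0 0 0;1 0 0.003 0 0 0 0;1 0 0.004 0 0 0 0;1 0 0.0045 0 0 0 0;1 0 0.0045 0 0 0 0"

```text
time_s: 27.82
eef_pos: [0.5894, -0.0586, 0.1285]
eef_rot: [0.001, 0.017, 1.0, -0.003]
wrist_force: [-0.2, -9.9, -0.2]
opening: 0.27
grasp_force: 60.4
```

```bash
python3 m3.py j side
```

```text
side cheekL 425 c 0.1 50.2 wh 79.8 28.9 a 0.0 y1-99 [36.8 63.2] z 92.5 85.8
side cheekR 50 c 0.8 -57.8 wh 78.2 12.4 a 0.64 y1-99 [-64.  -51.9] z 93.1 90.5
side block 775 c -0.6 -7.2 wh 150.9 73.7 a 0.5 y1-99 [-24.9  28.1] z 140.3 137.2
side head (tcp st [ 56.4 -69.9]) 667 c 2.2 -61.1 wh 75.8 131.1 a 0.42 y1-99 [-122.6    0.6] z 135.8 131.9
```

Call:
servo_tool:
  series: "1 0 -0.015 0 0 0 0;1 0 -0.032 0 0 0 0;1 0 -0.032 0 0 0 0;1 0 -0.032 -0.04 0 0 0;1 0 -0.032 -0.08 0 0 0;1 0 -0.032 -0.08 0 0 0;1 0 0 -0.08 0 0 0;1 0 0.035 -0.08 0 0 0;1 0 0.07 -0.08 0 0 0;1 0 0.105 -0.08 0 0 0;1 0 0.14 -0.08 0 0 0;1 0 0.171 -0.08 0 0 0"

```text
time_s: 28.87
eef_pos: [0.5941, 0.1172, 0.2072]
eef_rot: [-0.0, 0.017, 1.0, 0.0]
wrist_force: [-0.2, -1.1, -2.5]
opening: 0.269
grasp_force: 60.2
```

Call:
servo_tool:
  series: "1 0 0 0 0 0 0;1 0 0 0 0 0 0;1 0 0 0 0 0 0;1 0 0 0.03 0 0 0;1 0 0 0.06 0 0 0;1 0 0 0.075 0 0 0;1 0 0 0.08 0 0 0;1 0 0 0.08 0 0 0;1 0 0 0.08 0 0 0"

```text
time_s: 29.62
eef_pos: [0.5952, 0.1141, 0.1281]
eef_rot: [0.001, 0.018, 1.0, -0.0]
wrist_force: [0.1, 0.4, -2.2]
opening: 0.268
grasp_force: 60.2
```

```bash
python3 m3.py k top
```

```text
top cheekL 176 c 0.6 49.2 wh 24.0 79.3 a 89.66 y1-99 [37.8 61. ] z 92.8 87.7
top cheekR 279 c 0.4 -50.2 wh 78.8 26.7 a 0.5 y1-99 [-63.3 -37.7] z 93.0 87.6
top block 488 c -0.4 5.0 wh 150.9 44.3 a 0.33 y1-99 [-16.7  26.6] z 140.3 137.1
top head (tcp st [ 56.6 103.1]) 227 c -0.4 101.4 wh 108.7 34.4 a 88.91 y1-99 [ 49.1 154.1] z 135.6 132.2
```

Call:
servo_tool:
  series: "1 0 -0.008 0 0 0 0;1 0 -0.014 0 0 0 0;1 0 -0.017 0 0 0 0;1 0 -0.019 0 0 0 0;1 0 -0.021 0 0 0 0;1 0 -0.023 0 0 0 0;1 0 -0.0255 0 0 0 0;1 0 -0.028 0 0 0 0;1 0 -0.0305 0 0 0 0;1 0 -0.033 0 0 0 0;1 0 -0.035 0 0 0 0;1 0 -0.037 0 0 0 0"

```text
time_s: 30.67
eef_pos: [0.5934, 0.0806, 0.128]
eef_rot: [0.0, 0.018, 1.0, 0.002]
wrist_force: [0.1, 10.8, 2.2]
opening: 0.269
grasp_force: 61.2
```

Call:
servo_tool:
  series: "1 0 -0.001 0 0 0 0;1 0 -0.002 0 0 0 0;1 0 -0.003 0 0 0 0;1 0 -0.003 0 0 0 0;1 0 -0.003 0 0 0 0"

```text
time_s: 31.08
eef_pos: [0.5931, 0.0778, 0.128]
eef_rot: [0.0, 0.018, 1.0, 0.002]
wrist_force: [-0.7, 11.0, 0.7]
opening: 0.268
grasp_force: 61.1
```

```bash
python3 m3.py l top
```

```text
top cheekL 42 c 0.8 41.7 wh 10.6 78.7 a 89.9 y1-99 [36.4 47.1] z 93.4 88.9
top cheekR 265 c 0.4 -55.0 wh 78.9 26.5 a 0.42 y1-99 [-67.4 -42.2] z 92.8 87.9
top block 510 c -1.8 2.3 wh 71.3 148.7 a 89.86 y1-99 [-32.7  31.3] z 140.2 137.2
top head (tcp st [55.3 66.5]) 275 c -2.8 56.0 wh 77.9 127.1 a 2.08 y1-99 [ -3.8 118. ] z 135.5 131.4
```

Call:
servo_tool:
  series: "1 0 -0.001 0 0 0 0;1 0 -0.002 0 0 0 0;1 0 -0.003 0 0 0 0;1 0 -0.003 0 0 0 0;1 0 -0.003 0 0 0 0;1 0 0.012 0 0 0 0;1 0 0.029 0 0 0 0;1 0 0.035 0 0 0 0;1 0 0.035 -0.04 0 0 0;1 0 0.035 -0.08 0 0 0;1 0 0.035 -0.08 0 0 0;1 0 0.02 -0.08 0 0 0"

```text
time_s: 32.13
eef_pos: [0.5959, 0.0966, 0.2112]
eef_rot: [0.004, 0.016, 1.0, 0.0]
wrist_force: [-1.0, -1.4, -3.0]
opening: 0.269
grasp_force: 60.4
```

```bash
python3 m3.py n top
```

```text
top cheekL 141 c 0.5 49.2 wh 25.9 78.7 a 89.61 y1-99 [36.3 61.3] z 92.9 87.5
top cheekR 272 c 0.5 -57.6 wh 78.6 26.8 a 1.35 y1-99 [-70.6 -45.1] z 92.8 87.5
top block 485 c -1.5 -14.0 wh 44.2 148.8 a 89.82 y1-99 [-35.4   7.6] z 140.6 137.3
top head (tcp st [56.5 81.7]) 320 c -0.3 84.6 wh 109.5 34.8 a 89.59 y1-99 [ 30.6 137.1] z 217.2 213.2
```

Call:
servo_tool:
  series: "1 0 -0.03 0 0 0 0;1 0 -0.065 0 0 0 0;1 0 -0.1 0 0 0 0;1 0 -0.135 0 0 0 0;1 0 -0.17 0 0 0 0;1 0 -0.193 0 0 0 0;1 0 -0.193 0 0 0 0;1 0 -0.193 0 0 0 0;1 0 -0.193 0.03 0 0 0;1 0 -0.193 0.06 0 0 0;1 0 -0.193 0.08 0 0 0;1 0 -0.193 0.08 0 0 0"

```text
time_s: 33.18
eef_pos: [0.5846, -0.0957, 0.1228]
eef_rot: [-0.003, 0.017, 1.0, 0.001]
wrist_force: [-0.6, 0.5, -2.4]
opening: 0.271
grasp_force: 60.3
```

Call:
servo_tool:
  series: "1 0 0 0 0 0 0;1 0 0 0 0 0 0;1 0 0 0 0 0 0"

```text
time_s: 33.43
eef_pos: [0.5881, -0.0977, 0.1291]
eef_rot: [0.001, 0.017, 1.0, -0.0]
wrist_force: [0.8, 0.2, -2.6]
opening: 0.266
grasp_force: 60.3
```

```bash
python3 m3.py o side
```

```text
side cheekL 442 c 0.4 50.1 wh 81.2 29.0 a 0.49 y1-99 [36.9 63.1] z 92.7 85.9
side cheekR none
side block 748 c -1.3 -14.0 wh 48.2 151.2 a 89.3 y1-99 [-36.7   8.5] z 140.4 137.4
side head (tcp st [  56.4 -109.1]) 586 c 2.7 -99.6 wh 130.9 76.2 a 89.91 y1-99 [-161.2  -36.6] z 136.2 132.6
```

Call:
servo_tool:
  series: "1 0 0.008 0 0 0 0;1 0 0.014 0 0 0 0;1 0 0.018 0 0 0 0;1 0 0.02 0 0 0 0;1 0 0.022 0 0 0 0;1 0 0.0245 0 0 0 0;1 0 0.027 0 0 0 0;1 0 0.0295 0 0 0 0;1 0 0.032 0 0 0 0;1 0 0.0345 0 0 0 0;1 0 0.037 0 0 0 0;1 0 0.039 0 0 0 0"

```text
time_s: 34.48
eef_pos: [0.5888, -0.0599, 0.1279]
eef_rot: [0.001, 0.017, 1.0, -0.001]
wrist_force: [-0.4, -6.2, -1.7]
opening: 0.266
grasp_force: 60.4
```

Call:
servo_tool:
  series: "1 0 0.0015 0 0 0 0;1 0 0.003 0 0 0 0;1 0 0.0045 0 0 0 0;1 0 0.006 0 0 0 0;1 0 0.007 0 0 0 0;1 0 0.007 0 0 0 0;1 0 0.007 0 0 0 0"

```text
time_s: 35.07
eef_pos: [0.5895, -0.0543, 0.1283]
eef_rot: [0.001, 0.017, 1.0, -0.002]
wrist_force: [1.0, -9.6, -1.0]
opening: 0.269
grasp_force: 60.5
```

```bash
python3 m3.py p side
```

```text
side cheekL 429 c 0.3 53.6 wh 79.7 29.5 a 1.77 y1-99 [42.  67.6] z 92.7 86.5
side cheekR 101 c 0.7 -61.5 wh 26.6 80.4 a 89.13 y1-99 [-71.2 -48.7] z 92.8 86.2
side block 781 c -0.6 -5.4 wh 79.1 151.5 a 89.86 y1-99 [-14.1  32.9] z 140.5 137.3
side head (tcp st [ 56.4 -65.5]) 665 c 6.8 -55.3 wh 76.6 132.6 a 5.14 y1-99 [-118.3    2.1] z 135.4 131.8
```

Call:
servo_tool:
  series: "1 0 0.001 0 0 0 0;1 0 0.002 0 0 0 0;1 0 0.003 0 0 0 0;1 0 0.0038 0 0 0 0;1 0 0.0038 0 0 0 0;1 0 0.0038 0 0 0 0;1 0 -0.012 0 0 0 0;1 0 -0.03 0 0 0 0;1 0 -0.034 0 0 0 0;1 0 -0.034 -0.04 0 0 0;1 0 -0.034 -0.08 0 0 0;1 0 -0.034 -0.1 0 0 0"

```text
time_s: 36.12
eef_pos: [0.589, -0.086, 0.2318]
eef_rot: [0.002, 0.017, 1.0, -0.001]
wrist_force: [1.3, 0.4, -1.9]
opening: 0.27
grasp_force: 60.6
```

Call:
servo_tool:
  series: "1 0 0.03 0 0 0 0;1 0 0.065 0 0 0 0;1 0 0.1 0 0 0 0;1 0 0.135 0 0 0 0;1 0 0.17 0 0 0 0;1 0 0.2 0 0 0 0;1 0 0.2 0 0 0 0;1 0 0.2 0 0 0 0"

```text
time_s: 36.78
eef_pos: [0.5938, 0.1163, 0.2271]
eef_rot: [-0.0, 0.016, 1.0, 0.0]
wrist_force: [-0.4, -0.6, -3.1]
opening: 0.267
grasp_force: 60.4
```

```bash
python3 m3.py q top side;python3 -c "
from h import *
go((613,310,226,103.2))"
```

```text
top cheekL 215 c 0.1 57.2 wh 24.1 78.7 a 87.41 y1-99 [46.2 69.1] z 92.7 87.4
top cheekR 280 c 0.7 -57.6 wh 79.2 26.7 a 1.51 y1-99 [-70.4 -44.8] z 92.7 87.5
top block 512 c -0.7 13.2 wh 150.5 44.2 a 0.32 y1-99 [-8.5 34.8] z 140.4 137.2
top head (tcp st [ 54.9 103.7]) 356 c -1.6 103.8 wh 36.1 108.2 a 1.01 y1-99 [ 50.4 157. ] z 234.1 230.6
side cheekL 314 c -11.2 58.5 wh 56.7 28.3 a 1.33 y1-99 [45.5 71.1] z 92.4 85.5
side cheekR 302 c 0.8 -58.1 wh 29.4 80.2 a 89.63 y1-99 [-71.1 -44.2] z 92.9 88.8
side block 508 c -1.0 13.4 wh 150.2 47.0 a 0.03 y1-99 [-8.6 35.4] z 140.3 137.3
side head (tcp st [ 55.1 102.8]) 909 c -2.0 102.7 wh 111.1 36.6 a 89.76 y1-99 [ 51.5 156.4] z 233.8 230.8
t 36.9 tcp [594.2 114.  227.1] q [-0.01  0.27  1.56 -0.    1.31 -1.54] F [-0.3 -0.6 -3.4] op 0.27 gf 60.4
[-12.1 196.5   1. ] [-3.000e-02 -1.000e-02  7.484e+01]
```

Call:
servo_tool:
  series: "1 -0.012 0.1965 0 0 0 74.8;1 -0.012 0.1965 0 0 0 74.8;1 -0.012 0.1965 0 0 0 74.8;1 -0.012 0.1965 0 0 0 74.8;1 -0.012 0.1965 0 0 0 74.8;1 -0.012 0.1965 0 0 0 74.8;1 -0.012 0.1965 0 0 0 74.8;1 -0.012 0.1965 0 0 0 74.8;1 -0.012 0.1965 0 0 0 74.8;1 -0.012 0.1965 0 0 0 74.8;1 -0.012 0.1965 0 0 0 74.8;1 -0.012 0.1965 0 0 0 74.8"

```text
time_s: 37.88
eef_pos: [0.6137, 0.3083, 0.227]
eef_rot: [-0.0, 0.623, 0.782, -0.0]
wrist_force: [-0.1, -1.0, -2.7]
opening: 0.266
grasp_force: 60.6
```

Call:
servo_tool:
  series: "1 0 0 0.035 0 0 0;1 0 0 0.07 0 0 0;1 0 0 0.105 0 0 0;1 0 0 0.14 0 0 0;1 0 0 0.165 0 0 0;1 0 0 0.175 0 0 0;1 0 0 0.18 0 0 0;1 0 0 0.18 0 0 0;1 0 0 0.18 0 0 0"

```text
time_s: 38.63
eef_pos: [0.6147, 0.3101, 0.0492]
eef_rot: [0.001, 0.621, 0.784, 0.001]
wrist_force: [0.3, -0.8, -1.7]
opening: 0.272
grasp_force: 60.5
```

```bash
python3 -c "
from h import *
go((613,310,33.5,103.2))"
```

```text
t 38.6 tcp [614.7 310.1  49.2] q [ 0.3   0.65  1.42 -0.    1.07  0.06] F [ 0.3 -0.8 -1.7] op 0.272 gf 60.5
[ 0.3 -1.8 15.7] [ 0.17 -0.01  0.02]
```

Call:
servo_tool:
  series: "1 0 0 0.006 0 0 0;1 0 0 0.011 0 0 0;1 0 0 0.014 0 0 0;1 0 0 0.015 0 0 0;1 0 0 0.0155 0 0 0;0.3 0 0 0.0155 0 0 0;0 0 0 0.0155 0 0 0;-0.3 0 0 0.0155 0 0 0;-0.3 0 0 -0.02 0 0 0;-0.3 0 0 -0.06 0 0 0;-0.5 0 0 -0.1 0 0 0;-0.7 0 0 -0.14 0 0 0"

```text
time_s: 39.63
eef_pos: [0.6128, 0.3099, 0.1886]
eef_rot: [-0.0, 0.621, 0.784, -0.0]
wrist_force: [0.7, -0.7, 0.8]
opening: 0.847
grasp_force: 0.0
```

Call:
servo_tool:
  series: "-0.9 0 0 -0.04 0 0 0;-1 0 0 -0.08 0 0 0;-1 0 0 -0.1 0 0 0;-1 0 0 -0.1 0 0 0;-1 0 0 -0.1 0 0 0"

```text
time_s: 40.05
eef_pos: [0.614, 0.3103, 0.2895]
eef_rot: [0.001, 0.621, 0.784, 0.002]
wrist_force: [0.7, 0.0, -0.4]
opening: 0.999
grasp_force: 0.0
```

```bash
python3 m2.py r;python3 -c "
from h import *
go((536,26.2,260,178))"
```

```text
top head 415 c 669.1 305.8 wh 111.4 170.2 a 14.62 z 39.8
top handle 344 c 666.7 288.5 wh 25.5 138.1 a 9.81 z 34.1
top mat 2705 c 605.2 310.7 wh 158.2 206.7 a 3.33 z 4.6
top cap 78 c 453.7 268.3 wh 25.7 23.0 a 62.85 z 114.4
top cap 80 c 407.8 266.5 wh 25.9 20.7 a 89.56 z 114.0
top cap 77 c 364.4 264.8 wh 25.2 20.4 a 89.42 z 114.7
side head 1102 c 663.3 306.7 wh 109.5 172.9 a 10.28 z 39.8
side handle 696 c 666.7 290.8 wh 28.3 132.3 a 10.87 z 33.8
side mat 5607 c 606.5 307.4 wh 158.0 198.5 a 3.2 z 4.1
side cap 160 c 455.0 269.8 wh 23.6 25.7 a 22.74 z 114.1
side cap 168 c 409.2 268.6 wh 24.4 23.7 a 0.38 z 114.0
side cap 168 c 366.1 267.8 wh 24.8 23.7 a 16.06 z 114.3
t 40.1 tcp [612.5 309.8 285.6] q [0.3  0.41 1.26 0.   1.47 0.07] F [ 0.2 -0.6 -0.7] op 1.001 gf 0.0
[-258.6 -139.2   26. ] [ -0.12  -0.08 -74.79]
```

The mallet was knocked about 5 cm aside (the announced disturbance), but it lies flat with its grip ≈ (661, 320), about 55 mm from the mat centre. That is inside the ±75 mm limit, so I'll leave it and recheck at the end. Now to the block.

Call:
servo_tool:
  series: "-1 -0.2586 -0.1392 0.02 0 0 -74.8;-1 -0.2586 -0.1392 0.02 0 0 -74.8;-1 -0.2586 -0.1392 0.02 0 0 -74.8;-1 -0.2586 -0.1392 0.02 0 0 -74.8;-1 -0.2586 -0.1392 0.02 0 0 -74.8;-1 -0.2586 -0.1392 0.02 0 0 -74.8;-1 -0.2586 -0.1392 0.02 0 0 -74.8;-1 -0.2586 -0.1392 0.02 0 0 -74.8;-1 -0.2586 -0.1392 0.02 0 0 -74.8;-1 -0.2586 -0.1392 0.02 0 0 -74.8;-1 -0.2586 -0.1392 0.02 0 0 -74.8;-1 -0.2586 -0.1392 0.02 0 0 -74.8"

```text
time_s: 41.15
eef_pos: [0.5357, 0.0263, 0.2651]
eef_rot: [-0.002, 0.016, 1.0, 0.0]
wrist_force: [-0.1, 0.3, -0.9]
opening: 1.002
grasp_force: 0.0
```

Call:
servo_tool:
  series: "-1 0 0 0 0 0 0;-1 0 0 0.03 0 0 0;-1 0 0 0.06 0 0 0;-1 0 0 0.06 0 0 0;-1 0 0 0.06 0 0 0"

```text
time_s: 41.57
eef_pos: [0.5352, 0.0269, 0.2054]
eef_rot: [-0.003, 0.018, 1.0, 0.0]
wrist_force: [-1.2, 0.2, 0.2]
opening: 1.001
grasp_force: 0.0
```

```bash
python3 m3.py s side;python3 -c "
from h import *
go((536,26.2,200,178),(536,26.2,127,178))
c=cam('wrist'); save(c,'w3.png')"
```

```text
side cheekL 440 c 0.7 58.0 wh 82.0 27.7 a 0.76 y1-99 [45.6 71.3] z 92.4 86.2
side cheekR 318 c 1.3 -58.8 wh 81.4 30.3 a 2.84 y1-99 [-70.5 -44.9] z 93.1 89.3
side block 649 c -0.6 13.6 wh 151.0 46.6 a 0.47 y1-99 [-8.3 35.8] z 140.2 137.3
side head (tcp st [ 0.6 13.5]) none
t 41.6 tcp [536.6  26.6 207.3] q [-0.17  0.15  1.75  0.    1.25 -1.71] F [-0.1 -0.3 -0.1] op 0.999 gf 0.0
[ 0.6 -0.4  7.3] [ 0.01 -0.08 -0.06]
[ 0.5 -0.5 80.3] [ 0.01 -0.08 -0.06]
```

View pics/w3.png

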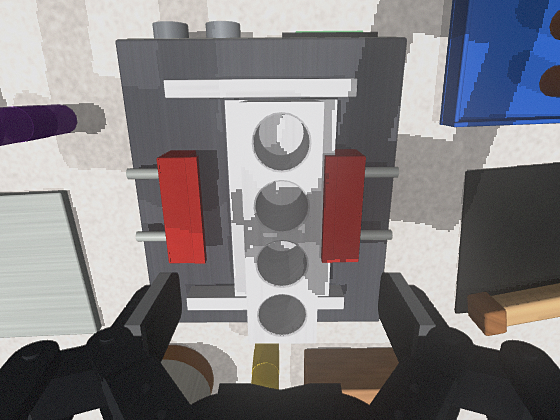

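Wrist view: the block (holes at column ≈ 282) is centred between the open fingers. The red cheeks are out, with the block against the left one, which is on the right in this view.

Call:
servo_tool:
  series: "-1 0 -0.0005 0.03 0 0 0;-1 0 -0.0005 0.06 0 0 0;-1 0 -0.0005 0.075 0 0 0;-1 0 -0.0005 0.078 0 0 0;-1 0 -0.0005 0.078 0 0 0;-0.5 0 -0.0005 0.078 0 0 0;-0.2 0 -0.0005 0.078 0 0 0;0.2 0 -0.0005 0.078 0 0 0;1 0 -0.0005 0.078 0 0 0;1 0 -0.0005 0.078 0 0 0;1 0 -0.0005 0.078 0 0 0;1 0 -0.0005 0.078 0 0 0"

```text
time_s: 42.67
eef_pos: [0.5381, 0.0262, 0.1312]
eef_rot: [0.002, 0.017, 1.0, 0.0]
wrist_force: [-0.4, 2.0, 6.8]
opening: 0.507
grasp_force: 64.0
```

```bash
python3 m3.py t side;python3 -c "
from h import *
go((536,13,127,178))"
```

```text
side cheekL 434 c 0.3 57.8 wh 80.5 29.1 a 1.17 y1-99 [45.5 71.2] z 92.8 85.9
side cheekR 177 c -15.8 -57.9 wh 25.5 48.5 a 85.13 y1-99 [-70.1 -45.9] z 92.9 89.0
side block 543 c -0.5 15.3 wh 55.6 150.5 a 89.78 y1-99 [-10.   34.8] z 140.1 137.4
side head (tcp st [ 2.1 13.1]) 332 c -44.6 11.9 wh 62.7 46.2 a 0.14 y1-99 [-9.9 34.1] z 139.6 134.6
t 42.7 tcp [538.1  26.2 131.2] q [-0.17  0.25  1.8   0.    1.09 -1.71] F [-0.5  2.   7.5] op 0.503 gf 64.0
[  1.7 -13.3   4.2] [0.02 0.19 0.01]
```

Call:
servo_tool:
  series: "1 0 -0.003 0 0 0 0;1 0 -0.006 0 0 0 0;1 0 -0.009 0 0 0 0;1 0 -0.012 0 0 0 0;1 0 -0.0135 0 0 0 0;1 0 -0.0135 0 0 0 0;1 0 -0.0135 0 0 0 0;1 0 -0.0135 0 0 0 0"

```text
time_s: 43.38
eef_pos: [0.5377, 0.0137, 0.1312]
eef_rot: [0.002, 0.017, 1.0, 0.001]
wrist_force: [0.1, 8.2, 6.5]
opening: 0.508
grasp_force: 64.0
```

```bash
python3 m3.py u side top
```

```text
side cheekL 438 c 0.5 57.9 wh 80.7 28.9 a 1.25 y1-99 [45.9 71.4] z 92.6 85.5
side cheekR 83 c -15.5 -65.1 wh 47.0 14.1 a 0.64 y1-99 [-71.9 -58.2] z 92.9 89.5
side block 533 c -0.1 1.7 wh 52.2 151.3 a 89.61 y1-99 [-22.9  22. ] z 140.4 137.3
side head (tcp st [2.2 0.6]) 323 c -44.4 -1.2 wh 63.4 47.4 a 0.73 y1-99 [-22.7  22.1] z 139.8 134.9
top cheekL 144 c -18.5 56.2 wh 40.5 26.6 a 1.73 y1-99 [44.2 69.7] z 93.3 87.8
top cheekR 186 c 0.8 -57.8 wh 79.1 26.6 a 0.49 y1-99 [-70.7 -44.9] z 92.8 87.3
top block 91 c -49.2 10.4 wh 21.3 52.8 a 85.95 y1-99 [ 1.2 20.9] z 140.9 137.9
top head (tcp st [2.2 0.6]) 82 c -52.2 10.6 wh 21.3 48.8 a 85.84 y1-99 [-1.  20.9] z 139.8 135.3
```

Call:
servo_tool:
  series: "1 0 0 -0.008 0 0 0;1 0 0 -0.016 0 0 0;1 0 0 -0.024 0 0 0;1 0 0 -0.034 0 0 0;1 0 0 -0.05 0 0 0;1 0 0 -0.07 0 0 0;1 0 0 -0.1 0 0 0;1 0 0 -0.12 0 0 0;1 0 0 -0.12 0 0 0;1 0 0 -0.12 0 0 0"

```text
time_s: 44.32
eef_pos: [0.5364, 0.0122, 0.2502]
eef_rot: [0.001, 0.017, 1.0, -0.0]
wrist_force: [-0.4, 0.7, -9.4]
opening: 0.506
grasp_force: 63.4
```

```bash
python3 -c "
from h import *
import pickle
c=pickle.load(open('top0.pkl','rb')); W=cloud(c)*1000
m=np.zeros(W.shape[:2],np.uint8); m[150:222,312:395]=1
m=m*((W[...,2]>9.5)&(W[...,2]<16)).astype(np.uint8); m=cv2.morphologyEx(m,cv2.MORPH_OPEN,np.ones((5,5)))
n,l,st,ce=cv2.connectedComponentsWithStats(m); i=1+st[1:,4].argmax(); P=W[l==i]
print(cv2.minAreaRect(P[:,:2].astype(np.float32)),P.mean(0))
x,y=cv2.minAreaRect(P[:,:2].astype(np.float32))[0]
go((x,y,250,180),(x,y,84,180))
s=cam('side'); save(s,'v.png')"
```

```text
((686.0435180664062, -209.12379455566406), (11.703022956848145, 12.75656509399414), 88.27162170410156) [ 685.79702042 -208.97379353   12.97091142]
t 44.3 tcp [536.4  12.2 250.2] q [-0.2   0.1   1.71 -0.    1.33 -1.73] F [-0.4  0.7 -9.4] op 0.506 gf 63.4
[-157.3 -216.     0.6] [-0.03  0.09 -2.  ]
[-157.  -215.9  166.6] [-0.03  0.09 -2.  ]
```

View pics/v.png

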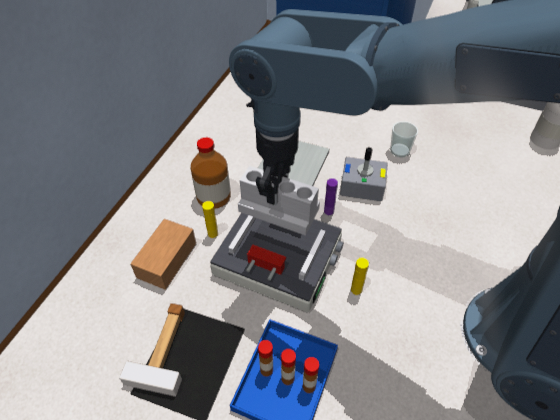

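Side view: the block hangs free above the station, with its top around (280,190). The mallet at (155,360) lies flat on the mat. Reading the plate corners off the first top view: (318,158), (387,157), (389,213), (320,214).

```bash
python3 -c "
from h import *
import pickle
c=pickle.load(open('top0.pkl','rb'))
P=np.array([ray(c,u,v,.012)*1000 for u,v in((318,158),(387,157),(389,213),(320,214))]); print(P.round(0)); x,y,_=P.mean(0); print(x,y)
go((x,y,250,180),(x,y,84,180))"
```

```text
[[ 698. -181.   12.]
 [ 699. -378.   12.]
 [ 537. -377.   12.]
 [ 536. -183.   12.]]
617.5886336335518 -279.8194727050191
t 44.4 tcp [535.4  12.4 248.3] q [-0.2   0.1   1.71 -0.    1.33 -1.73] F [-0.8 -0.2 -9. ] op 0.506 gf 63.3
[ -92.4 -289.2   -1.9] [ 0.01 -0.1  -2.  ]
[ -92.7 -289.2  164.1] [ 0.01 -0.1  -2.  ]
```

Call:
servo_tool:
  series: "1 -0.01 -0.03 0 0 0 0;1 -0.02 -0.06 0 0 0 0;1 -0.03 -0.095 0 0 0 0;1 -0.04 -0.13 0 0 0 -1;1 -0.05 -0.165 0 0 0 -2;1 -0.06 -0.2 0 0 0 -2;1 -0.075 -0.235 0 0 0 -2;1 -0.085 -0.265 0 0 0 -2;1 -0.0925 -0.285 0 0 0 -2;1 -0.0925 -0.289 0 0 0 -2;1 -0.0925 -0.289 0 0 0 -2;1 -0.0925 -0.289 0 0 0 -2"

```text
time_s: 45.37
eef_pos: [0.6174, -0.2786, 0.2463]
eef_rot: [-0.002, 0.0, 1.0, 0.002]
wrist_force: [-0.7, 0.6, -8.2]
opening: 0.503
grasp_force: 65.0
```

Call:
servo_tool:
  series: "1 0 0 0.03 0 0 0;1 0 0 0.06 0 0 0;1 0 0 0.09 0 0 0;1 0 0 0.12 0 0 0;1 0 0 0.14 0 0 0;1 0 0 0.15 0 0 0;1 0 0 0.155 0 0 0;1 0 0 0.157 0 0 0;1 0 0 0.157 0 0 0"

```text
time_s: 46.12
eef_pos: [0.6194, -0.2795, 0.0934]
eef_rot: [0.001, -0.0, 1.0, -0.0]
wrist_force: [-0.1, 0.3, -8.4]
opening: 0.505
grasp_force: 64.8
```

```bash
python3 -c "
from h import *
go((617.6,-280,83.2,180))"
```

```text
t 46.1 tcp [ 619.4 -279.5   93.4] q [-0.6   0.57  1.43  0.    1.13 -2.17] F [-0.1  0.3 -8.4] op 0.505 gf 64.8
[ 1.9 -0.5 10.2] [-0.05  0.08  0.04]
```

Call:
servo_tool:
  series: "1 0 0 0.004 0 0 0;1 0 0 0.007 0 0 0;1 0 0 0.009 0 0 0;1 0 0 0.01 0 0 0;1 0 0 0.01 0 0 0;1 0 0 0.01 0 0 0"

```text
time_s: 46.62
eef_pos: [0.619, -0.2799, 0.0833]
eef_rot: [0.0, -0.0, 1.0, -0.0]
wrist_force: [-1.9, 1.0, 0.1]
opening: 0.509
grasp_force: 65.7
```

```bash
python3 -c "
from h import *
go((617.6,-280,83.2,180))"
```

```text
t 46.6 tcp [ 619.  -279.9   83.3] q [-0.6   0.59  1.43  0.    1.12 -2.17] F [-1.9  1.   0.1] op 0.509 gf 65.7
[ 1.4 -0.1  0.1] [-0.03  0.04  0.01]
```

Weight is on the plate. Release, retreat up, and inspect.

Call:
servo_tool:
  series: "0 0 0 0 0 0 0;-0.3 0 0 0 0 0 0;-0.6 0 0 0 0 0 0;-0.9 0 0 0 0 0 0;-0.9 0 0 -0.03 0 0 0;-0.9 0 0 -0.07 0 0 0;-0.9 0 0 -0.11 0 0 0;-0.9 0 0 -0.15 0 0 0;-0.9 0 0 -0.19 0 0 0;-0.9 0.04 0.02 -0.22 0 0 0;-0.9 0.08 0.04 -0.25 0 0 0;-0.9 0.12 0.06 -0.25 0 0 0"

```text
time_s: 47.62
eef_pos: [0.5211, -0.2313, 0.3318]
eef_rot: [0.003, -0.0, 1.0, -0.002]
wrist_force: [-0.2, -1.0, 0.4]
opening: 0.95
grasp_force: 0.0
```

Call:
servo_tool:
  series: "-0.9 0.04 0.04 0 0 0 0;-0.9 0.08 0.08 0 0 0 0;-0.9 0.1 0.1 0 0 0 0;-0.9 0.1 0.1 0 0 0 0;-0.9 0.1 0.1 0 0 0 0"

```text
time_s: 48.03
eef_pos: [0.4186, -0.1282, 0.3281]
eef_rot: [0.001, -0.001, 1.0, -0.0]
wrist_force: [0.7, -0.6, 0.6]
opening: 0.951
grasp_force: 0.0
```

```bash
python3 m2.py x; python3 -c "
from h import *
c=cam('top'); W=cloud(c)*1000
m=(W[...,2]>88)&(W[...,2]<96)&(W[...,0]>520)&(W[...,0]<720)&(W[...,1]<-180)&(W[...,1]>-380); P=W[m]
print(len(P),cv2.minAreaRect(P[:,:2].astype(np.float32)) if len(P)>5 else 0, P[:,2].std())
go((600,0,300,180))"
```

```text
top head 499 c 659.4 306.9 wh 108.9 174.0 a 7.26 z 40.3
top handle 331 c 667.0 289.1 wh 26.7 137.6 a 9.89 z 33.9
top mat 2862 c 605.2 308.1 wh 158.6 199.9 a 2.7 z 4.6
top cap 81 c 453.3 266.9 wh 23.5 23.5 a 53.4 z 114.7
top cap 78 c 407.8 267.0 wh 20.8 24.4 a 0.44 z 114.3
top cap 80 c 364.3 265.3 wh 25.3 20.4 a 89.12 z 114.1
side head 1104 c 663.7 306.3 wh 108.8 174.0 a 10.38 z 39.9
side handle 696 c 667.6 288.6 wh 27.1 135.7 a 9.84 z 33.8
side mat 5651 c 606.1 307.4 wh 157.3 198.1 a 3.03 z 4.1
side cap 161 c 455.4 269.1 wh 23.5 25.9 a 67.81 z 113.8
side cap 165 c 410.7 268.5 wh 23.3 25.5 a 21.25 z 113.8
side cap 169 c 366.3 267.5 wh 25.1 23.9 a 26.2 z 114.0
473 ((616.1161499023438, -281.0595703125), (151.3404998779297, 44.5592155456543), 0.0391511432826519) 2.07848834355644
t 48.2 tcp [ 421.  -131.   328.1] q [-0.57 -0.19  1.83 -0.    1.5  -2.14] F [-0.5  0.6  0.3] op 0.952 gf 0.0
[-179.   131.    28.2] [-0.08  0.12  0.01]
```

View pics/xs.png

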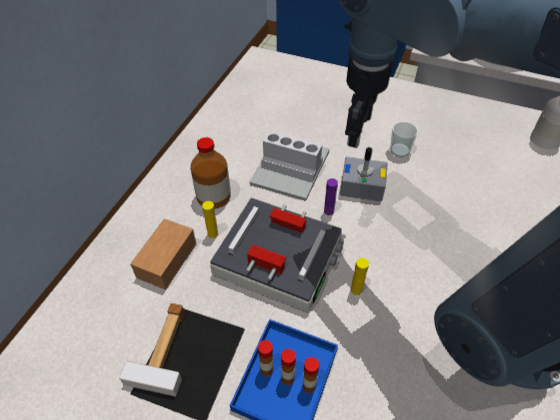

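Side view: the block stands upright on the plate at (292,150), the vials are upright in the tray, the toggle is upright at (367,160), and the mallet lies flat with its grip over the mat. The bystanders have not been touched.

```bash
python3 -c "
from bench import ctrl
print(ctrl.hand_in())"
```

```text
the job is handed in; nothing more can be done
None
```

I finished every step of the job and handed it in at about 48 s of the 210 s allowed; no verdict came back, and the only surprise was the mallet being knocked about 5 cm after I laid it down, still flat and about 19 mm inside its limit on the mat.

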